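Load, lock and punch the bridge-marking jig

ROBOT

A 6-joint arm with a two-finger parallel gripper is mounted at the origin on the work surface. World frame = base frame: x ahead of the robot, y to its left, z up, the work surface at z = 0. Lengths are in m, angles in rad, forces in N, time in s.
With the tool pointing down it reaches from about 0.35 to 0.975 m from the base axis. Payload 4.9 kg.
Tool frame: the origin (TCP) lies at the very end of the fingers, on their centre line; the grasp point (between the pads) lies 19 mm behind it; z points along the fingers, y is the line along which they close (so a half turn about z gives the same grasp; the last joint's range is limited). The gripper opens to 85 mm and grips with 20 to 120 N. Pads are 22 mm wide; open, the fingers measure 114 mm over their backs; the gripper's body (76 mm by 85 mm) begins 54 mm behind the grasp point. The pads swing forward as they close: fully open they stand 13 mm farther back than shut.
Start: joints at [1.069, 0.053, 1.613, -0, 1.476, -0.119], TCP at [0.233, 0.58, 0.231] pointing down, gripper open.
Joint ranges: [-3.01, 3.01], [-1.01, 2.22], [0.06, 2.58], [-1.02, 4.17], [0.09, 2.62], [-3.14, 3.14]. Speed limits (rad/s): [2.57, 2.57, 3.14, 3.14, 3.14, 3.14].

INTERFACE

Orientations are given as a rotation vector (axis times angle).
In Python, from station import * gives the robot as it stands.
- The arm moves only by the shell command python3 -m crank 'ROWS' [OPENING] [FORCE]. ROWS is JSON, a list of rows, each an object with "offset": the shift along the tool's x, y, z in m, a list of three; "twist": the turn, a rotation vector about the tool's x, y, z in degrees, a list of three. In form: [{"offset": [x, y, z], "twist": [rx, ry, rz]}, ...]. A call has 1 to 20 rows; each row is the pose to reach, as a shift and turn from the pose commanded when the call began, along the tool's axes at that moment; what a row does not reach only later rows make up. A row lasts 1/8 s, in which the tool goes at most 62.5 mm and 10.7 degrees, less where a joint would pass 70% of its speed; a pose out of reach is approached as far as the arm can. A call with a gripper value outside its range is refused whole. OPENING is the opening, from 0 (shut) to 1 (fully open), set as the call begins (- or left out, the last holds). The fingers move at their own pace and stop on an object; FORCE is the grip in N (left out, the last holds). Time passes only in rows, so rows that repeat a pose let the fingers close. It gives the time, the measured TCP pose, the force, the opening and the grip force at its end, in the units of the state.
- get_obs(): the state, without advancing time (a new reading comes with each control period).
- get_image(name): name is "scene" or "top"; returns the picture (400x640x3 uint8, red, green, blue); there is no depth.
- get_calibration(name): a dict with "intrinsics" (3x3 intrinsics, pixels), "world_from_camera" (4x4, takes a point from camera to world coordinates). Camera axes: x right, y up, looking along -z (the intrinsics and any distortion apply to the point x, -y, -z); pixel columns grow to the right and rows downward; lengths in m; the calibration is good to about 2 mm. A picture is of the moment at which its call begins. get_calibration takes no time and is no camera call.
- finish_job(): hands the job in; it is judged then, once.
Trained networks look in the newest picture that a camera, given by its name, has taken for a name from the list of things; names that differ only in an ending like _2 or _b are one class to them, and where a whole thing is asked for, a point or a joint stands for the part that bears it (a point fixed in the world has none). Each returns a list of dicts, best first, with "confidence" (0 to 1); they miss things now and then, are a little off and sometimes report something else, mostly with a low value. They report only what shows in the picture. A call takes as long as a camera call. They do not tell look-alikes from the thing itself.
- cut_out(query, camera): "region" (400x640 bool, what is visible of it) and "rect" ([centre column, centre row, width, height] in pixels, round what is visible of it).
The state is a dict: "t": time; "q": joint angles; "dq": joint speeds; "effort": joint torques, N m; "tool_pos": TCP position; "tool_rot": TCP orientation; "contact_force": force on the tool from outside, world axes, zero at the start; "wrist_torque": the same for the moment, N m; "opening": finger opening in m; "grip_force": force on a finger pad.
Only numpy, scipy, OpenCV 4.12 (cv2) and the standard library are available. Lean on these libraries where they do the work, as an engineer would, in place of code of your own. Each camera call takes 0.05 s, during which the arm holds its last target. There are 200 camera calls.

TASK

Mark the guitar bridge blanks: lay every bridge blank lying on the bench flat in a bay of the marking jig, one to a bay, then draw the clear guide plate over them by its handle until it is fully home. Lock the plate with the two loose quarter-turn studs, one in each slot: line the foot up with the slot, push the stud in against its spring and give it a quarter turn so that it stays locked when let go. Only when both are locked, press the punch plunger on the plate down to its stop and let it come back up; leave the other things on the bench alone.

Things in the scene. Friction and masses are not known exactly. Their poses are not given: they have to be found in the camera images.
- jig: Marking jig fixed to the bench. Origin: centre of its bed's underside; x points back (from the robot), y left, z up. Plywood bed 210 (x) by 284 (y) by 10 mm with three bays side by side along x, 58 mm apart; a slotted steel keeper 108 mm left and right of the middle. Rails 142 mm left and right (tops 40 mm high) run back to 305 mm behind the origin and carry the guide plate.
- bay_1 (a point): Centre of the floor of bay 1 (nearest the robot of three), 10 mm above the bench. The bay is 40 mm (x) by 140 mm (y) between strips 18 mm wide that stand 8 mm above its floor. A blank well laid has its own origin here, its length along the jig's y.
- bay_2 (a point): Centre of the floor of bay 2 (the middle one of three), 10 mm above the bench. The bay is 40 mm (x) by 140 mm (y) between strips 18 mm wide that stand 8 mm above its floor. A blank well laid has its own origin here, its length along the jig's y.
- bay_3 (a point): Centre of the floor of bay 3 (farthest of three), 10 mm above the bench. The bay is 40 mm (x) by 140 mm (y) between strips 18 mm wide that stand 8 mm above its floor. A blank well laid has its own origin here, its length along the jig's y.
- slot_left (a point): On the left slot's upright axis, 18 mm above the bench, where a locked stud's origin rests. The slot is long along the jig's x: 48 by 24 mm in the keeper (28 to 38 mm high); the home guide plate's own slot (54 by 26 mm, top 48 mm high) lies over it. Under it a spring pad 28 mm across, free top 26 mm high, gives from 3 N; 6 N pushes it to the bottom, 14.5 mm high.
- slot_right (a point): On the right slot's upright axis, 18 mm above the bench, where a locked stud's origin rests. The slot is long along the jig's x: 48 by 24 mm in the keeper (28 to 38 mm high); the home guide plate's own slot (54 by 26 mm, top 48 mm high) lies over it. Under it a spring pad 28 mm across, free top 26 mm high, gives from 3 N; 6 N pushes it to the bottom, 14.5 mm high.
- carriage (a joint): Guide plate sliding along the jig's x: 0 m = fully back (bays open), 0.215 m = fully home towards the robot, against a stop, over all the bays. Stiff to slide (2.5 N), stays where it is left. Clear plate with aluminium sides, 170 (x) by 278 (y) by 8 mm, 40 to 48 mm above the bench.
- carriage_handle (a point): Top centre of the guide plate's handle, a wooden bar 94 mm long along the jig's y, 14 mm thick (x), 60 to 78 mm above the bench with the plate 12 mm below it, on two posts 42 mm either side of the middle. This point is 78 mm above the bench (the bar's top) and 72 mm in front of the plate's centre.
- plunger (a joint): Spring punch plunger on the guide plate, 35 mm behind the plate's centre: 0 m = up, 0.016 m = pressed to its stop. It starts to move at 3.5 N and takes 9 N at the stop; it springs back when released.
- plunger_top (a point): Top centre of the plunger's black mushroom head, 44 mm across (flat top 28 mm across); 110 mm above the bench when up. It moves with the plate.
- blank_1: Dark wooden guitar bridge blank, a bar 130 (its x) by 34 (y) by 26 mm (z), 90 g. Origin: centre of its underside. Lies on the bench; may be absent (None).
- blank_2: Dark wooden guitar bridge blank, a bar 130 (its x) by 34 (y) by 26 mm (z), 90 g. Origin: centre of its underside. Lies on the bench; may be absent (None).
- blank_3: Dark wooden guitar bridge blank, a bar 130 (its x) by 34 (y) by 26 mm (z), 90 g. Origin: centre of its underside. Lies on the bench; may be absent (None).
- stud_1: Loose steel quarter-turn stud, upright, 140 g. Origin: centre of the foot's underside. Foot 44 (x) by 20 (y) by 10 mm; shank 16; flange 50 across, 33.5 to 39.5 high; wing head 50 (x) by 14 (y), to 72.5 high. Fully in (foot along slot, flange on plate) its origin is 14.5 mm above the bench; turned 90 degrees either way and let go it rises to 18, locked; unturned, to 26. Fits either slot.
- stud_2: Loose steel quarter-turn stud, upright, 140 g. Origin: centre of the foot's underside. Foot 44 (x) by 20 (y) by 10 mm; shank 16; flange 50 across, 33.5 to 39.5 high; wing head 50 (x) by 14 (y), to 72.5 high. Fully in (foot along slot, flange on plate) its origin is 14.5 mm above the bench; turned 90 degrees either way and let go it rises to 18, locked; unturned, to 26. Fits either slot.
- glue_jar: Bystander: jar 54 mm across and 62 mm tall, origin under its centre.
- sanding_block: Bystander: cork block 110 by 60 by 35 mm.
- wire_spool: Bystander: spool 60 mm across, 42 mm tall, standing.
Mind the look-alikes: they are no part of the job. What is shaped like the blank_2 but red is not meant. Leave any purple look-alike of the stud_2 alone.

How it is judged:
On the way, in this order (a step that is already met when the one before it is completed fails the run):
1. every blank lies flat in a bay, with the guide plate still back (((distance between blank_1 and bay_1 below 0.0075 m and angle between the x axis of blank_1 and the y axis of jig, either way round below 0.15 rad) or (distance between blank_1 and bay_2 below 0.0075 m and angle between the x axis of blank_1 and the y axis of jig, either way round below 0.15 rad) or (distance between blank_1 and bay_3 below 0.0075 m and angle between the x axis of blank_1 and the y axis of jig, either way round below 0.15 rad)) and ((distance between blank_2 and bay_1 below 0.0075 m and angle between the x axis of blank_2 and the y axis of jig, either way round below 0.15 rad) or (distance between blank_2 and bay_2 below 0.0075 m and angle between the x axis of blank_2 and the y axis of jig, either way round below 0.15 rad) or (distance between blank_2 and bay_3 below 0.0075 m and angle between the x axis of blank_2 and the y axis of jig, either way round below 0.15 rad)) and ((distance between blank_3 and bay_1 below 0.0075 m and angle between the x axis of blank_3 and the y axis of jig, either way round below 0.15 rad) or (distance between blank_3 and bay_2 below 0.0075 m and angle between the x axis of blank_3 and the y axis of jig, either way round below 0.15 rad) or (distance between blank_3 and bay_3 below 0.0075 m and angle between the x axis of blank_3 and the y axis of jig, either way round below 0.15 rad)) and value of joint carriage below 0.06 m), for 0.2 s.
2. the guide plate is fully home over the blanks (((distance between blank_1 and bay_1 below 0.0075 m and angle between the x axis of blank_1 and the y axis of jig, either way round below 0.15 rad) or (distance between blank_1 and bay_2 below 0.0075 m and angle between the x axis of blank_1 and the y axis of jig, either way round below 0.15 rad) or (distance between blank_1 and bay_3 below 0.0075 m and angle between the x axis of blank_1 and the y axis of jig, either way round below 0.15 rad)) and ((distance between blank_2 and bay_1 below 0.0075 m and angle between the x axis of blank_2 and the y axis of jig, either way round below 0.15 rad) or (distance between blank_2 and bay_2 below 0.0075 m and angle between the x axis of blank_2 and the y axis of jig, either way round below 0.15 rad) or (distance between blank_2 and bay_3 below 0.0075 m and angle between the x axis of blank_2 and the y axis of jig, either way round below 0.15 rad)) and ((distance between blank_3 and bay_1 below 0.0075 m and angle between the x axis of blank_3 and the y axis of jig, either way round below 0.15 rad) or (distance between blank_3 and bay_2 below 0.0075 m and angle between the x axis of blank_3 and the y axis of jig, either way round below 0.15 rad) or (distance between blank_3 and bay_3 below 0.0075 m and angle between the x axis of blank_3 and the y axis of jig, either way round below 0.15 rad)) and value of joint carriage above 0.209 m), for 0.2 s.
3. both studs are pushed in and turned to lock (value of joint carriage above 0.209 m and ((horizontal distance between stud_1 and slot_left below 0.018 m and z of stud_1 in the frame of jig below 0.0205 m and angle between the x axis of stud_1 and the x axis of jig, either way round above 1.15 rad and angle between stud_1's own z axis and vertical below 0.2 rad) or (horizontal distance between stud_1 and slot_right below 0.018 m and z of stud_1 in the frame of jig below 0.0205 m and angle between the x axis of stud_1 and the x axis of jig, either way round above 1.15 rad and angle between stud_1's own z axis and vertical below 0.2 rad)) and ((horizontal distance between stud_2 and slot_left below 0.018 m and z of stud_2 in the frame of jig below 0.0205 m and angle between the x axis of stud_2 and the x axis of jig, either way round above 1.15 rad and angle between stud_2's own z axis and vertical below 0.2 rad) or (horizontal distance between stud_2 and slot_right below 0.018 m and z of stud_2 in the frame of jig below 0.0205 m and angle between the x axis of stud_2 and the x axis of jig, either way round above 1.15 rad and angle between stud_2's own z axis and vertical below 0.2 rad))), for 0.2 s.
4. the plunger is pressed down to its stop (all of step 3 and value of joint plunger above 0.0145 m), for 0.1 s.
At the end, for the whole second after the job is handed in: Blanks flat in bays (origin within 7.5 mm of the bay centre, 0.15 rad of the jig's y); plate home (over 209 mm); each stud in a slot (within 18 mm), underside below 20.5 mm, turned over 1.15 rad from the slot; plunger up (under 3 mm); all at rest (all of step 3 and ((distance between blank_1 and bay_1 below 0.0075 m and angle between the x axis of blank_1 and the y axis of jig, either way round below 0.15 rad) or (distance between blank_1 and bay_2 below 0.0075 m and angle between the x axis of blank_1 and the y axis of jig, either way round below 0.15 rad) or (distance between blank_1 and bay_3 below 0.0075 m and angle between the x axis of blank_1 and the y axis of jig, either way round below 0.15 rad)) and ((distance between blank_2 and bay_1 below 0.0075 m and angle between the x axis of blank_2 and the y axis of jig, either way round below 0.15 rad) or (distance between blank_2 and bay_2 below 0.0075 m and angle between the x axis of blank_2 and the y axis of jig, either way round below 0.15 rad) or (distance between blank_2 and bay_3 below 0.0075 m and angle between the x axis of blank_2 and the y axis of jig, either way round below 0.15 rad)) and ((distance between blank_3 and bay_1 below 0.0075 m and angle between the x axis of blank_3 and the y axis of jig, either way round below 0.15 rad) or (distance between blank_3 and bay_2 below 0.0075 m and angle between the x axis of blank_3 and the y axis of jig, either way round below 0.15 rad) or (distance between blank_3 and bay_3 below 0.0075 m and angle between the x axis of blank_3 and the y axis of jig, either way round below 0.15 rad)) and value of joint plunger below 0.003 m and linear speed of each of blank_1, blank_2, blank_3, stud_1, stud_2 below 0.02 m/s); the robot touches nothing.
It fails at once if the plunger is pressed before both studs are locked (value of joint plunger above 0.01 m and not (((horizontal distance between stud_1 and slot_left below 0.018 m and z of stud_1 in the frame of jig below 0.0205 m and angle between the x axis of stud_1 and the x axis of jig, either way round above 1.15 rad and angle between stud_1's own z axis and vertical below 0.2 rad) or (horizontal distance between stud_1 and slot_right below 0.018 m and z of stud_1 in the frame of jig below 0.0205 m and angle between the x axis of stud_1 and the x axis of jig, either way round above 1.15 rad and angle between stud_1's own z axis and vertical below 0.2 rad)) and ((horizontal distance between stud_2 and slot_left below 0.018 m and z of stud_2 in the frame of jig below 0.0205 m and angle between the x axis of stud_2 and the x axis of jig, either way round above 1.15 rad and angle between stud_2's own z axis and vertical below 0.2 rad) or (horizontal distance between stud_2 and slot_right below 0.018 m and z of stud_2 in the frame of jig below 0.0205 m and angle between the x axis of stud_2 and the x axis of jig, either way round above 1.15 rad and angle between stud_2's own z axis and vertical below 0.2 rad)))).
It fails at once if a bystander is pushed more than 50 mm (distance of any of glue_jar, sanding_block, wire_spool from where it was at the start of the episode above 0.05 m).
Of blank_1, blank_2, blank_3 only 2 to 3 are there at a start; the rules pass over those that are not, and their reading is None.
At some moment in a run one of blank_1, blank_2, blank_3 may be knocked a few centimetres aside while the robot is not near it.
It also fails if it takes over 210 s, if anything falls off the work surface, if the arm or the gripper's body presses on something with over 40 N, if the wrist force passes 120 N, or if a joint passes its speed limit or range.

## Working session

There is one attempt and no reset: what is moved stays moved. The work goes in short steps, Python scripts to look and compute and a shell command to move; the robot and the scene stay as the last step left them, time stands still between calls to the robot, and variables do not carry over. Pictures are saved under pics/ and viewed, at most 14 in all, crops included, and the job is handed in when it is done.

```bash
ls; mkdir -p pics; python3 - <<'E'
from station import *
import cv2,numpy as np
for n in("scene","top"):
    im=get_image(n); cv2.imwrite(f"pics/{n}0.png",im[...,::-1])
    c=get_calibration(n); print(n,np.round(c["intrinsics"],1).tolist(),np.round(c["world_from_camera"],3).tolist(),[k for k in c])
o=get_obs(); print(o)
E
```

```text
pics
scene [[448.2, 0.0, 320.5], [0.0, 448.2, 194.9], [0.0, 0.0, 1.0]] [[-0.485, -0.616, 0.621, 1.531], [0.874, -0.338, 0.348, 0.524], [-0.005, 0.712, 0.703, 1.207], [0.0, 0.0, 0.0, 1.0]] ['intrinsics', 'world_from_camera']
top [[393.0, 0.0, 319.1], [0.0, 393.0, 200.1], [0.0, 0.0, 1.0]] [[0.015, 0.982, -0.188, 0.352], [-1.0, 0.017, 0.005, 0.015], [0.008, 0.188, 0.982, 1.178], [0.0, 0.0, 0.0, 1.0]] ['intrinsics', 'world_from_camera']
{'t': 0.1, 'q': array([ 1.06899227e+00,  5.32902567e-02,  1.61416339e+00, -3.45638934e-06,
        1.47600395e+00, -1.18970822e-01]), 'dq': array([-0.00168407, -0.00192324, -0.0035153 , -0.00083427,  0.00219642,
        0.00125582]), 'effort': array([ 3.23077811e-04, -3.94903886e+01, -3.71363926e+01, -9.90071112e-05,
        3.94414034e-03, -7.89462149e-06]), 'tool_pos': array([0.2331775 , 0.57926178, 0.23018232]), 'tool_rot': array([-5.97578983e-01, -3.08365659e+00,  2.79060515e-03]), 'contact_force': array([0.02689451, 0.72802433, 0.73139694]), 'wrist_torque': array([-0.01970411,  0.03783289,  0.01481907]), 'grip_force': 0.0, 'opening': 0.08538697182052428}
```

View pics/top0.png

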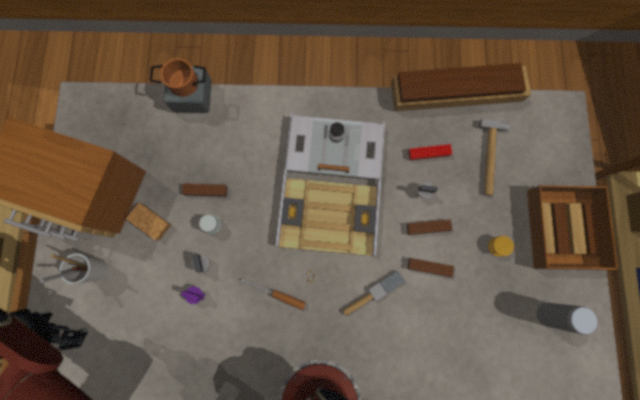

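View pics/scene0.png

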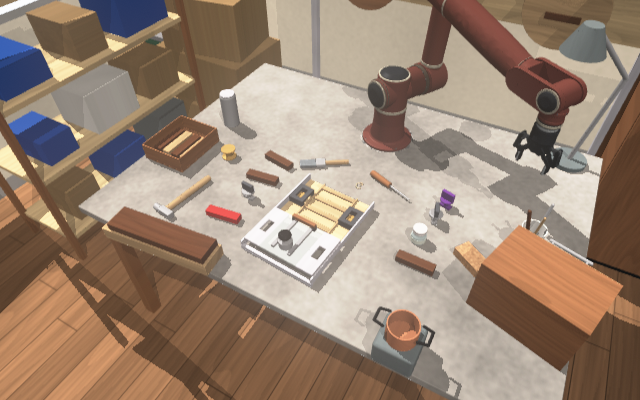

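```bash
cat > h.py <<'E'
from station import *
import cv2,numpy as np
from scipy.optimize import minimize
from scipy.spatial.transform import Rotation as R
def proj(n,P):
    c=get_calibration(n);W=c["world_from_camera"];p=(np.asarray(P,float)-W[:3,3])@W[:3,:3]
    p=p*[1,-1,-1];u=p@c["intrinsics"].T;return u[:,:2]/u[:,2:]
def unproj(n,uv,z):
    c=get_calibration(n);W=c["world_from_camera"]
    d=np.linalg.inv(c["intrinsics"])@[uv[0],uv[1],1.]*[1,-1,-1];d=W[:3,:3]@d
    return W[:3,3]+d*(z-W[2,3])/d[2]
def box(x0,x1,y0,y1,z0,z1): return np.array([[x,y,z] for x in(x0,x1) for y in(y0,y1) for z in(z0,z1)])
def cyl(r,z0,z1): 
    a=np.linspace(0,2*np.pi,16,endpoint=False);return np.array([[r*np.cos(t),r*np.sin(t),z] for t in a for z in(z0,z1)])
BLANK=[box(-.065,.065,-.017,.017,0,.026)]
STUD=[box(-.022,.022,-.01,.01,0,.01),cyl(.008,.01,.0335),cyl(.025,.0335,.0395),box(-.025,.025,-.007,.007,.0395,.0725)]
SC=8
def render(n,model,x,y,yaw,z0,org,shape):
    m=np.zeros((shape[0]*SC,shape[1]*SC),np.uint8);c,s=np.cos(yaw),np.sin(yaw)
    for B in model:
        P=B@np.array([[c,s,0],[-s,c,0],[0,0,1]])+[x,y,z0]
        q=((proj(n,P)-org+.5)*SC).astype(np.float32)
        cv2.fillConvexPoly(m,cv2.convexHull(q).astype(np.int32),255)
    return cv2.resize(m,shape[::-1],interpolation=cv2.INTER_AREA)/255.
def fit(masks,model,x,y,yaws,z0=0.):
    W=[]
    for n,m in masks:
        r,c=np.nonzero(m);o=np.array([c.min()-12,r.min()-12]);o=np.maximum(o,0)
        sub=m[o[1]:r.max()+13,o[0]:c.max()+13].astype(float);W.append((n,sub,o))
    f=lambda p:sum(np.abs(render(n,model,p[0],p[1],p[2],z0,o,s.shape)-s).sum()/s.sum() for n,s,o in W)/len(W)
    best=min((minimize(f,[x,y,a],method="Nelder-Mead",options=dict(initial_simplex=[[x,y,a],[x+.01,y,a],[x,y+.01,a],[x,y,a+.3]],maxiter=150)) for a in yaws),key=lambda r:r.fun)
    return best.x,best.fun
def near(res,n,x,y,z,tol=25):
    uv=proj(n,[[x,y,z]])[0]
    k=[(np.hypot(*(np.array(d["rect"][:2])-uv)),d) for d in res]
    k=[t for t in k if t[0]<tol];return min(k,key=lambda t:t[0])[1]["region"] if k else None
E
python3 - <<'E'
from h import *
D={}
for n in("scene","top"):
    get_image(n)
    for q in("blank_1","stud_1","jig","carriage_handle","plunger_top"):
        D[n,q]=cut_out(q,n)
        print(n,q,[(np.round(d["rect"]).astype(int).tolist(),round(d["confidence"],2),int(d["region"].sum())) for d in D[n,q]])
import pickle;pickle.dump(D,open("D.pkl","wb"))
for q,model,pix,z in(("blank_1",BLANK,[(204,190),(430,227),(431,268),(430,152)],.013),("stud_1",STUD,[(422,188),(194,262),(193,295)],.036)):
    for p in pix:
        X=unproj("top",p,z);ms=[(n,near(D[n,q],n,X[0],X[1],z)) for n in("top","scene")];ms=[m for m in ms if m[1] is not None]
        if not ms: print(q,p,"none");continue
        for M in [ms]+([[m] for m in ms] if len(ms)>1 else []):
            r,f=fit(M,model,X[0],X[1],np.arange(4)*np.pi/4);print(q,p,[m[0] for m in M],np.round(r,4),round(f,3))
E
```

```text
scene blank_1 [([280, 160, 30, 19], 0.74, 297), ([224, 212, 34, 25], 0.7, 383), ([264, 179, 36, 14], 0.69, 346), ([416, 263, 39, 26], 0.56, 527), ([307, 230, 136, 112], 0.22, 7459)]
scene stud_1 [([449, 201, 16, 23], 0.77, 223), ([437, 213, 16, 21], 0.74, 162), ([248, 190, 14, 20], 0.7, 167), ([262, 177, 34, 18], 0.67, 324)]
scene jig [([307, 230, 132, 111], 0.62, 7346)]
scene carriage_handle [([292, 241, 98, 73], 0.64, 3267)]
scene plunger_top [([306, 232, 140, 113], 0.65, 7391), ([416, 234, 17, 22], 0.6, 301), ([283, 234, 17, 13], 0.55, 130)]
top blank_1 [([432, 268, 45, 20], 0.97, 555), ([203, 191, 47, 15], 0.86, 521), ([430, 152, 47, 16], 0.57, 516), ([430, 226, 52, 13], 0.56, 528), ([331, 184, 109, 145], 0.36, 12132)]
top stud_1 [([194, 297, 22, 17], 0.73, 289), ([201, 264, 18, 18], 0.59, 264), ([426, 191, 26, 17], 0.53, 248)]
top jig [([331, 186, 112, 143], 0.59, 11834)]
top carriage_handle [([335, 147, 98, 64], 0.84, 4833)]
top plunger_top [([330, 184, 113, 144], 0.61, 11892), ([337, 129, 17, 13], 0.49, 150)]
blank_1 (204, 190) ['top', 'scene'] [0.5991 0.3557 1.563 ] 0.098
bla
[... 1139 characters left out ...]
ambda p:sum(np.abs(render(n,model,p[0],p[1],p[2],z0,o,s.shape)-s).sum()/s.sum() for n,s,o in W)/len(W)
               ~~~^^^^^^^^^^^^^^^^^^^^^^^^^^^^^^^^^^^^^^^^^^^^^^^^^^^^^^^^^^^^^^^^^^^^^^^^^^^^^^^^^^^^
  File "h.py", line 30, in <genexpr>
    f=lambda p:sum(np.abs(render(n,model,p[0],p[1],p[2],z0,o,s.shape)-s).sum()/s.sum() for n,s,o in W)/len(W)
                          ~~~~~~^^^^^^^^^^^^^^^^^^^^^^^^^^^^^^^^^^^^^
  File "h.py", line 22, in render
    q=((proj(n,P)-org+.5)*SC).astype(np.float32)
        ~~~~^^^^^
  File "h.py", line 6, in proj
    c=get_calibration(n);W=c["world_from_camera"];p=(np.asarray(P,float)-W[:3,3])@W[:3,:3]
ValueError: time passes only in moves, steps and waits
```

```bash
python3 - <<'E'
import cv2
a=cv2.imread("pics/top0.png");cv2.imwrite("pics/topz.png",cv2.resize(a[105:310,170:480],None,fx=2.58,fy=2.58,interpolation=cv2.INTER_CUBIC))
E
```

```text
(no output)
```

View pics/topz.png

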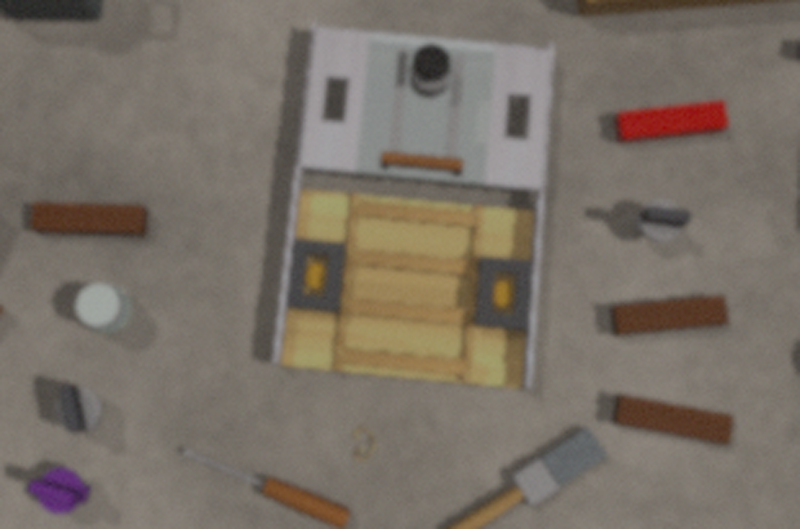

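```bash
python3 - <<'E'
s=open("h.py").read()
s=s.replace("def proj(","from functools import lru_cache\n@lru_cache\ndef cal(n): return get_calibration(n)\ndef proj(",1).replace("c=get_calibration(n)","c=cal(n)")
s+='''
def jigm(w): return [box(-.105,.105,-.142,.142,0,.01),box(-.105,.305,.142-w,.142+w,0,.04),box(-.105,.305,-.142-w,-.142+w,0,.04),box(.215-.085-.0,.3,-.139,.139,.04,.048)]
'''
open("h.py","w").write(s)
E
timeout 500 python3 - <<'E'
from h import *
import pickle;D=pickle.load(open("D.pkl","rb"))
for q,model,pix,z in(("blank_1",BLANK,[(431,268)],.013),("stud_1",STUD,[(426,191),(198,262)],.036)):
    for p in pix:
        X=unproj("top",p,z);ms=[(n,near(D[n,q],n,X[0],X[1],z)) for n in("top","scene")];ms=[m for m in ms if m[1] is not None]
        for M in [ms]+([[m] for m in ms] if len(ms)>1 else []):
            r,f=fit(M,model,X[0],X[1],np.arange(4)*np.pi/4);print(q,p,[m[0] for m in M],np.round(r,4),round(f,3))
ms=[(n,D[n,"jig"][0]["region"]) for n in("top","scene")]
for w in(.004,.008):
  for M in(ms,ms[:1],ms[1:]):
    r,f=fit(M,jigm(w),.57,0,[-.1]);print("jig",w,[m[0] for m in M],np.round(r,4),round(f,3))
a=cv2.imread("pics/top0.png").astype(int)
for (u,v) in((292,211),(365,219)):
    sub=a[v-22:v+23,u-16:u+17];m=((sub.max(2)<100)&(sub.max(2)-sub.min(2)<22)).astype(np.uint8)
    k,l,st,_=cv2.connectedComponentsWithStats(m);j=1+st[1:,4].argmax()
    pts=np.argwhere(l==j)[:,::-1].astype(np.float32);rr=cv2.minAreaRect(pts);c=np.array(rr[0])+[u-16,v-22]
    print(st[j],np.round(c,1),rr[1],np.round(unproj("top",c,.038),4))
    y=np.argwhere((sub[...,2]-sub[...,0]>45)).mean(0)[::-1]+[u-16,v-22];print("yellow",np.round(y,1),np.round(unproj("top",y,.03),4))
E
```

```text
blank_1 (431, 268) ['top', 'scene'] [ 0.3787 -0.3196  1.3943] 0.082
blank_1 (431, 268) ['top'] [ 0.3786 -0.3201  1.3978] 0.084
blank_1 (431, 268) ['scene'] [ 0.3785 -0.3199  1.3798] 0.075
stud_1 (426, 191) ['top', 'scene'] [ 0.605  -0.3089  1.3119] 0.157
stud_1 (426, 191) ['top'] [ 0.6051 -0.3084  1.4688] 0.091
stud_1 (426, 191) ['scene'] [ 0.6041 -0.3115  1.244 ] 0.203
stud_1 (198, 262) ['top', 'scene'] [0.3783 0.3478 0.1685] 0.169
stud_1 (198, 262) ['top'] [0.3778 0.3467 3.4757] 0.079
stud_1 (198, 262) ['scene'] [0.379  0.3486 3.2981] 0.226
jig 0.004 ['top', 'scene'] [ 0.5216 -0.021  -0.0804] 0.095
jig 0.004 ['top'] [ 0.5221 -0.0203 -0.0767] 0.073
jig 0.004 ['scene'] [ 0.5462 -0.0247 -0.0861] 0.141
jig 0.008 ['top', 'scene'] [ 0.5217 -0.0207 -0.0813] 0.122
jig 0.008 ['top'] [ 0.5221 -0.0201 -0.081 ] 0.102
jig 0.008 ['scene'] [ 0.5447 -0.0259 -0.0946] 0.166
[  5   9  23  28 380] [292.  211.5] (20.099750518798828, 25.870967864990234) [0.5344 0.0881 0.038 ]
yellow [297.4 211.8] [0.5351 0.0727 0.03  ]
[  5   8  23  30 410] [364.7 218.8] (20.80413818359375, 29.06879425048828) [ 0.5165 -0.1252  0.038 ]
yellow [358.9 218.6] [ 0.5179 -0.1092  0.03  ]
```

```bash
python3 - <<'E'
from h import *
X0=np.array([.524,-.0195]);yaw=-.081;c,s=np.cos(yaw),np.sin(yaw)
out=[]
for n in("top","scene"):
    im=cv2.imread(f"pics/{n}0.png")
    # rows: jig x from +.13 down to -.13 ; cols: jig y +.16 .. -.16 ; 1.25mm/px
    xs=np.linspace(.13,-.13,312);ys=np.linspace(.16,-.16,384)
    Y,X=np.meshgrid(ys,xs)
    P=np.stack([X0[0]+c*X-s*Y,X0[1]+s*X+c*Y,np.full(X.shape,.018)],-1).reshape(-1,3)
    uv=proj(n,P).reshape(312,384,2).astype(np.float32)
    r=cv2.remap(im,uv[...,0],uv[...,1],cv2.INTER_CUBIC)
    prof=r[:,192-36:192+36].mean((1));g=np.gradient(prof.mean(1))
    pk=[(round(float(xs[i]*1000),1),round(float(g[i]),1)) for i in range(3,309) if abs(g[i])>1 and abs(g[i])==abs(g[i-3:i+4]).max()]
    print(n,pk)
    for xm in np.arange(-.087,.1,.029): cv2.line(r,(0,int((.13-xm)/.26*311)),(12,int((.13-xm)/.26*311)),(0,0,255),1)
    for y in(.108,-.108): cv2.drawMarker(r,(int((.16-y)/.32*383),156),(0,0,255),0,8)
    out.append(r)
cv2.imwrite("pics/rect.png",np.hstack(out))
E
```

```text
top [(125.0, 2.8), (107.4, 3.3), (98.2, -2.0), (84.9, -1.1), (77.3, 2.9), (42.2, -2.2), (26.3, -1.5), (18.8, 2.9), (-15.5, -1.4), (-32.2, -1.2), (-38.9, 2.5), (-73.2, -2.6), (-94.1, 2.0), (-100.7, -2.9)]
scene [(122.5, -4.0), (113.3, -13.7), (103.2, 6.1), (89.9, 6.3), (78.2, 2.7), (48.1, -15.4), (42.2, 10.4), (27.2, 1.2), (-9.6, -11.8), (-16.3, 9.5), (-36.4, 1.7), (-67.3, -13.6), (-74.0, 9.3), (-93.2, -1.6), (-99.1, 1.1)]
```

View pics/rect.png

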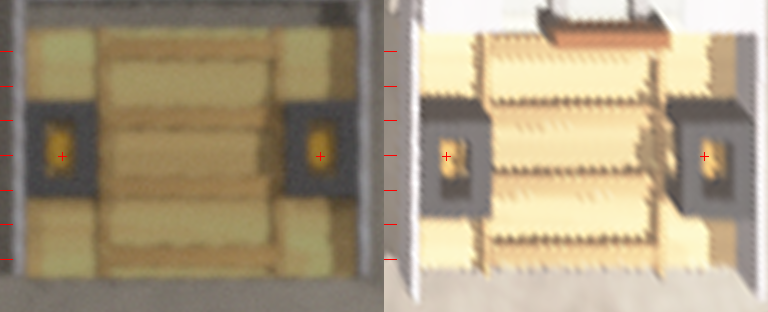

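```bash
cat >> h.py <<'E'
J=(.526,-.0195,-.081)
def jw(lx,ly,J=J): return J[0]+np.cos(J[2])*lx-np.sin(J[2])*ly, J[1]+np.sin(J[2])*lx+np.cos(J[2])*ly
def go(*poses):
    """poses (x,y,z,ang): ang = world angle of tool y (mod pi); prints offset & twist from the present pose, q6 after"""
    o=get_obs();p=np.array(o["tool_pos"]);C=R.from_rotvec(o["tool_rot"])
    print("at",np.round(p,4),"F",np.round(o["contact_force"],1),"open",round(o["opening"],4),"grip",round(o["grip_force"],1),"q6",round(o["q"][5],2),"t",round(o["t"],2))
    for x,y,z,a in poses:
        c=[]
        for k in(a,a+np.pi):
            ty=np.array([np.cos(k),np.sin(k),0]);tz=np.array([0,0,-1.])
            tw=(C.inv()*R.from_matrix(np.stack([np.cross(ty,tz),ty,tz],1))).as_rotvec(True);c.append(tw)
        c.sort(key=np.linalg.norm)
        print("->",(x,y,z),"offset",np.round(C.inv().apply(np.array([x,y,z])-p),4).tolist(),"twist",np.round(c[0],1).tolist(),"alt z",round(c[1][2],1))
E
python3 -c "
from h import *
go((.35,.35,.25,0),(.599,.3557,.12,-.008),(.599,.3557,.008,-.008))"
```

```text
at [0.2334 0.5798 0.2314] F [ 0.7  0.1 -0. ] open 0.0852 grip 0.0 q6 -0.12 t 0.7
-> (0.35, 0.35, 0.25) offset [-0.194, -0.1696, -0.0186] twist [0.0, -0.0, 68.1] alt z -111.9
-> (0.599, 0.3557, 0.12) offset [-0.4228, -0.0713, 0.1114] twist [0.0, -0.0, 68.5] alt z -111.5
-> (0.599, 0.3557, 0.008) offset [-0.4228, -0.0713, 0.2234] twist [0.0, -0.0, 68.5] alt z -111.5
```

```bash
W='{"offset":[-0.194,-0.1696,-0.0186],"twist":[0,0,68.5]}'; : ; python3 -m crank '[{"offset":[-0.194,-0.17,-0.019],"twist":[0,0,35]},{"offset":[-0.194,-0.17,-0.019],"twist":[0,0,35]},{"offset":[-0.194,-0.17,-0.019],"twist":[0,0,35]},{"offset":[-0.194,-0.17,-0.019],"twist":[0,0,68.5]},{"offset":[-0.194,-0.17,-0.019],"twist":[0,0,68.5]},{"offset":[-0.423,-0.071,0.111],"twist":[0,0,68.5]},{"offset":[-0.423,-0.071,0.111],"twist":[0,0,68.5]},{"offset":[-0.423,-0.071,0.111],"twist":[0,0,68.5]},{"offset":[-0.423,-0.071,0.111],"twist":[0,0,68.5]},{"offset":[-0.423,-0.071,0.111],"twist":[0,0,68.5]},{"offset":[-0.423,-0.071,0.111],"twist":[0,0,68.5]},{"offset":[-0.423,-0.071,0.111],"twist":[0,0,68.5]},{"offset":[-0.423,-0.071,0.111],"twist":[0,0,68.5]},{"offset":[-0.423,-0.071,0.111],"twist":[0,0,68.5]}]'
python3 -c "
from h import *
go((.599,.3557,.06,-.008),(.599,.3557,.008,-.008))"
```

```text
t: 2.45
tool_pos: [0.5989, 0.3564, 0.1216]
tool_rot: [2.229, 2.214, 0.002]
contact_force: [0.3, 0.0, 0.3]
opening: 0.085
grip_force: 0.0
at [0.5989 0.3564 0.1216] F [0.3 0.  0.3] open 0.085 grip 0.0 q6 0.44 t 2.45
-> (0.599, 0.3557, 0.06) offset [-0.0007, 0.0, 0.0616] twist [0.1, -0.0, 0.1] alt z -179.9
-> (0.599, 0.3557, 0.008) offset [-0.0008, -0.0001, 0.1136] twist [0.1, -0.0, 0.1] alt z -179.9
```

```bash
python3 -m crank '[{"offset":[0,0,0.05]},{"offset":[0,0,0.09]},{"offset":[0,0,0.108]},{"offset":[0,0,0.114]},{"offset":[0,0,0.114]},{"offset":[0,0,0.114]}]' 2>&1 | head -3
python3 -m crank '[{"offset":[0,0,0],"twist":[0,0,0]},{"offset":[0,0,0],"twist":[0,0,0]},{"offset":[0,0,0],"twist":[0,0,0]},{"offset":[0,0,0],"twist":[0,0,0]},{"offset":[0,0,0],"twist":[0,0,0]},{"offset":[0,0,0],"twist":[0,0,0]}]' 0 40; python3 -c "
from h import *
go()"
```

```text
invalid input at $[0]: expected keys offset, twist
t: 3.2
tool_pos: [0.5993, 0.3559, 0.1202]
tool_rot: [2.23, 2.213, -0.0]
contact_force: [-0.5, 0.5, -0.4]
opening: -0.0001
grip_force: 0.0
at [0.5993 0.3559 0.1202] F [-0.5  0.5 -0.4] open -0.0001 grip 0.0 q6 0.44 t 3.2
```

```bash
python3 -m crank '[{"offset":[0,0,0],"twist":[0,0,0]},{"offset":[0,0,0.02],"twist":[0,0,0]},{"offset":[0,0,0.04],"twist":[0,0,0]},{"offset":[0,0,0.05],"twist":[0,0,0]},{"offset":[0,0,0.05],"twist":[0,0,0]},{"offset":[0,0,0.08],"twist":[0,0,0]},{"offset":[0,0,0.105],"twist":[0,0,0]},{"offset":[0,0,0.112],"twist":[0,0,0]},{"offset":[0,0,0.112],"twist":[0,0,0]},{"offset":[0,0,0.112],"twist":[0,0,0]}]' 1
python3 -m crank '[{"offset":[0,0,0],"twist":[0,0,0]},{"offset":[0,0,0],"twist":[0,0,0]},{"offset":[0,0,0],"twist":[0,0,0]},{"offset":[0,0,0],"twist":[0,0,0]},{"offset":[0,0,0],"twist":[0,0,0]},{"offset":[0,0,0],"twist":[0,0,0]}]' 0 40; python3 -c "
from h import *
x,y=jw(.058,0)
go((.599,.3557,.15,-.008),(x,y,.15,-.081),(x,y,.06,-.081))"
```

```text
t: 4.45
tool_pos: [0.6005, 0.3564, 0.0101]
tool_rot: [2.229, 2.212, 0.004]
contact_force: [0.1, 0.4, -0.1]
opening: 0.0855
grip_force: 0.0
t: 5.2
tool_pos: [0.5997, 0.3561, 0.0089]
tool_rot: [2.23, 2.213, 0.001]
contact_force: [0.8, -0.1, 4.0]
opening: 0.0329
grip_force: 41.9
at [0.5997 0.3561 0.0089] F [ 0.8 -0.1  4. ] open 0.0329 grip 41.9 q6 0.44 t 5.2
-> (0.599, 0.3557, 0.15) offset [-0.0003, -0.0006, -0.1411] twist [0.1, -0.0, 0.0] alt z -180.0
-> (np.float64(0.5838098350068271), np.float64(-0.02419286442201589), 0.15) offset [-0.3803, -0.0129, -0.1413] twist [0.1, -0.0, 4.2] alt z -175.8
-> (np.float64(0.5838098350068271), np.float64(-0.02419286442201589), 0.06) offset [-0.3804, -0.013, -0.0513] twist [0.1, -0.0, 4.2] alt z -175.8
```

```bash
python3 -m crank '[{"offset":[0,0,-0.06],"twist":[0,0,0]},{"offset":[0,0,-0.12],"twist":[0,0,0]},{"offset":[-0.05,0,-0.145],"twist":[0,0,0]},{"offset":[-0.11,-0.004,-0.145],"twist":[0,0,2]},{"offset":[-0.17,-0.013,-0.145],"twist":[0,0,4.2]},{"offset":[-0.23,-0.013,-0.145],"twist":[0,0,4.2]},{"offset":[-0.29,-0.013,-0.145],"twist":[0,0,4.2]},{"offset":[-0.34,-0.013,-0.145],"twist":[0,0,4.2]},{"offset":[-0.38,-0.013,-0.145],"twist":[0,0,4.2]},{"offset":[-0.38,-0.013,-0.12],"twist":[0,0,4.2]},{"offset":[-0.38,-0.013,-0.08],"twist":[0,0,4.2]},{"offset":[-0.38,-0.013,-0.05],"twist":[0,0,4.2]},{"offset":[-0.38,-0.013,-0.045],"twist":[0,0,4.2]},{"offset":[-0.38,-0.013,-0.045],"twist":[0,0,4.2]},{"offset":[-0.38,-0.013,-0.045],"twist":[0,0,4.2]}]'
python3 - <<'E'
from h import *
for n in("top","scene"): cv2.imwrite(f"pics/{n}1.png",get_image(n)[...,::-1])
a=cv2.imread("pics/top1.png")[120:260,260:400];b=cv2.imread("pics/scene1.png")[160:300,230:390]
cv2.imwrite("pics/v1.png",np.hstack([cv2.resize(a,(400,400),interpolation=cv2.INTER_CUBIC),cv2.resize(b,(400,400),interpolation=cv2.INTER_CUBIC)]))
x,y=jw(.058,0)
go((x,y,.03,-.081),(x,y,.018,-.081))
E
```

```text
t: 7.08
tool_pos: [0.5847, -0.0241, 0.0551]
tool_rot: [2.308, 2.128, 0.003]
contact_force: [-0.4, -1.0, -0.6]
opening: 0.0324
grip_force: 41.4
at [ 0.5846 -0.0241  0.055 ] F [ 0.3 -0.1 -1.3] open 0.033 grip 41.4 q6 -0.09 t 7.17
-> (np.float64(0.5838098350068271), np.float64(-0.02419286442201589), 0.03) offset [-0.0001, -0.0008, 0.025] twist [0.2, 0.0, 0.0] alt z -180.0
-> (np.float64(0.5838098350068271), np.float64(-0.02419286442201589), 0.018) offset [-0.0001, -0.0009, 0.037] twist [0.2, 0.0, 0.0] alt z -180.0
```

View pics/v1.png

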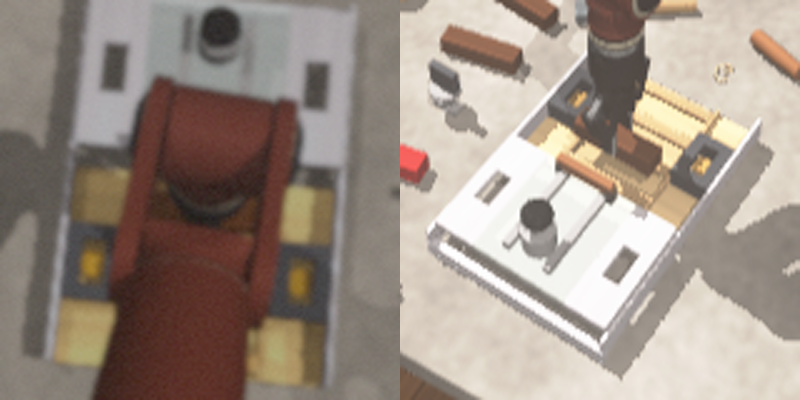

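```bash
python3 -m crank '[{"offset":[0,-0.001,0.02],"twist":[0,0,0]},{"offset":[0,-0.001,0.026],"twist":[0,0,0]},{"offset":[0,-0.001,0.029],"twist":[0,0,0]},{"offset":[0,-0.001,0.031],"twist":[0,0,0]},{"offset":[0,-0.001,0.033],"twist":[0,0,0]},{"offset":[0,-0.001,0.035],"twist":[0,0,0]},{"offset":[0,-0.001,0.036],"twist":[0,0,0]},{"offset":[0,-0.001,0.036],"twist":[0,0,0]}]'
```

```text
t: 8.18
tool_pos: [0.5831, -0.024, 0.0188]
tool_rot: [2.309, 2.13, 0.0]
contact_force: [-5.6, 0.7, 13.3]
opening: 0.0333
grip_force: 43.4
```

```bash
python3 -m crank '[{"offset":[0,0,-0.001],"twist":[0,0,0]},{"offset":[0,0,-0.001],"twist":[0,0,0]},{"offset":[0,0,-0.001],"twist":[0,0,0]},{"offset":[0,0,-0.02],"twist":[0,0,0]},{"offset":[0,0,-0.06],"twist":[0,0,0]},{"offset":[0,0,-0.12],"twist":[0,0,0]},{"offset":[0,0,-0.18],"twist":[0,0,0]},{"offset":[0.1,0.0,-0.18],"twist":[0,0,0]},{"offset":[0.16,0.0,-0.18],"twist":[0,0,0]},{"offset":[0.22,0,-0.18],"twist":[0,0,0]},{"offset":[0.22,0,-0.18],"twist":[0,0,0]}]' 0.53
cat > look.py <<'E'
from h import *
def blanks(z0=0.,cams=("top","scene"),z=0,guess=()):
    D={}
    for n in cams: get_image(n);D[n]=cut_out("blank_1",n)
    for g in guess:
        zz=g[2];ms=[(n,near(D[n],n,g[0],g[1],zz+.013,12)) for n in cams];ms=[m for m in ms if m[1] is not None and m[1].sum()<900]
        if not ms: print(g,"none");continue
        for M in [ms]+([[m] for m in ms] if len(ms)>1 else []):
            r,f=fit(M,BLANK,g[0],g[1],[g[3]],zz);print("blank",[m[0] for m in M],np.round(r,4),round(f,3))
E
python3 - <<'E'
from look import *
x,y=jw(.058,0);print(x,y,np.pi/2-.081)
blanks(guess=[(x,y,.01,1.49),(.497,-.3203,0,1.683),(.3787,-.3197,0,1.395)])
go((.497,-.3203,.12,.112),(.497,-.3203,.008,.112))
E
```

```text
t: 9.55
tool_pos: [0.6002, 0.1984, 0.199]
tool_rot: [2.306, 2.132, 0.003]
contact_force: [-0.6, -0.3, 0.4]
opening: 0.0451
grip_force: 0.0
0.5838098350068271 -0.02419286442201589 1.4897963267948966
blank ['top', 'scene'] [ 0.5818 -0.024   1.4942] 0.09
blank ['top'] [ 0.5821 -0.023   1.4959] 0.097
blank ['scene'] [ 0.5818 -0.0249  1.4757] 0.078
blank ['top', 'scene'] [ 0.4973 -0.3207  1.692 ] 0.118
blank ['top'] [ 0.4976 -0.3214  1.7063] 0.154
blank ['scene'] [ 0.4971 -0.3216  1.673 ] 0.075
blank ['top', 'scene'] [ 0.3773 -0.3216  1.3944] 0.14
blank ['top'] [ 0.3779 -0.3184  1.434 ] 0.174
blank ['scene'] [ 0.3768 -0.3225  1.3492] 0.08
at [0.6003 0.1956 0.1983] F [ 0.5 -0.8 -0.2] open 0.0452 grip 0.0 q6 0.28 t 9.75
-> (0.497, -0.3203, 0.12) offset [-0.5225, -0.0619, 0.0784] twist [0.1, 0.0, -11.0] alt z 169.0
-> (0.497, -0.3203, 0.008) offset [-0.5224, -0.0621, 0.1904] twist [0.1, 0.0, -11.0] alt z 169.0
```

```bash
python3 -m crank '[{"offset":[-0.06,-0.01,0],"twist":[0,0,-5]},{"offset":[-0.12,-0.02,0],"twist":[0,0,-11]},{"offset":[-0.18,-0.03,0],"twist":[0,0,-11]},{"offset":[-0.24,-0.04,0],"twist":[0,0,-11]},{"offset":[-0.3,-0.05,0],"twist":[0,0,-11]},{"offset":[-0.36,-0.062,0],"twist":[0,0,-11]},{"offset":[-0.42,-0.062,0],"twist":[0,0,-11]},{"offset":[-0.48,-0.062,0.02],"twist":[0,0,-11]},{"offset":[-0.5225,-0.062,0.06],"twist":[0,0,-11]},{"offset":[-0.5225,-0.062,0.11],"twist":[0,0,-11]},{"offset":[-0.5225,-0.062,0.15],"twist":[0,0,-11]},{"offset":[-0.5225,-0.062,0.15],"twist":[0,0,-11]},{"offset":[-0.5225,-0.062,0.15],"twist":[0,0,-11]}]' 1
python3 -c "
from h import *
go((.497,-.3203,.0085,.115))"
```

```text
t: 11.38
tool_pos: [0.4967, -0.3218, 0.0495]
tool_rot: [2.094, 2.338, -0.0]
contact_force: [0.1, 0.2, 0.4]
opening: 0.0854
grip_force: 0.0
at [ 0.4967 -0.3218  0.0495] F [0.1 0.2 0.4] open 0.0854 grip 0.0 q6 -0.81 t 11.38
-> (0.497, -0.3203, 0.0085) offset [0.0015, 0.0004, 0.041] twist [0.1, 0.1, -0.3] alt z 179.7
```

```bash
python3 -m crank '[{"offset":[0.001,0,0.025],"twist":[0,0,0]},{"offset":[0.001,0,0.037],"twist":[0,0,0]},{"offset":[0.001,0,0.041],"twist":[0,0,0]},{"offset":[0.001,0,0.041],"twist":[0,0,0]}]'
python3 -m crank '[{"offset":[0,0,0],"twist":[0,0,0]},{"offset":[0,0,0],"twist":[0,0,0]},{"offset":[0,0,0],"twist":[0,0,0]},{"offset":[0,0,0],"twist":[0,0,0]},{"offset":[0,0,0],"twist":[0,0,0]},{"offset":[0,0,0],"twist":[0,0,0]}]' 0 40; python3 -c "
from h import *
x,y=jw(0,0,(.5255,-.0195,-.081))
go((x,y,.15,-.081),(x,y,.055,-.081))"
```

```text
t: 11.88
tool_pos: [0.4965, -0.3197, 0.0071]
tool_rot: [2.094, 2.341, -0.0]
contact_force: [0.5, 0.5, -0.1]
opening: 0.0854
grip_force: 0.0
t: 12.62
tool_pos: [0.4966, -0.3198, 0.0069]
tool_rot: [2.094, 2.341, 0.0]
contact_force: [-0.4, -0.1, 3.0]
opening: 0.0333
grip_force: 42.1
at [ 0.4966 -0.3198  0.0069] F [-0.4 -0.1  3. ] open 0.0333 grip 42.1 q6 -0.81 t 12.62
-> (np.float64(0.5255), np.float64(-0.0195), 0.15) offset [0.2951, 0.0622, -0.1433] twist [0.1, 0.0, 11.0] alt z -169.0
-> (np.float64(0.5255), np.float64(-0.0195), 0.055) offset [0.2952, 0.0621, -0.0483] twist [0.1, 0.0, 11.0] alt z -169.0
```

```bash
python3 -m crank '[{"offset":[0,0,-0.06],"twist":[0,0,0]},{"offset":[0,0,-0.12],"twist":[0,0,0]},{"offset":[0.04,0,-0.143],"twist":[0,0,0]},{"offset":[0.09,0.01,-0.143],"twist":[0,0,6]},{"offset":[0.15,0.03,-0.143],"twist":[0,0,11]},{"offset":[0.21,0.05,-0.143],"twist":[0,0,11]},{"offset":[0.26,0.062,-0.143],"twist":[0,0,11]},{"offset":[0.295,0.062,-0.143],"twist":[0,0,11]},{"offset":[0.295,0.062,-0.13],"twist":[0,0,11]},{"offset":[0.295,0.062,-0.09],"twist":[0,0,11]},{"offset":[0.295,0.062,-0.05],"twist":[0,0,11]},{"offset":[0.295,0.062,-0.045],"twist":[0,0,11]},{"offset":[0.295,0.062,-0.045],"twist":[0,0,11]}]'
python3 -c "
from h import *
x,y=jw(0,0,(.5255,-.0195,-.081))
go((x,y,.0185,-.081))"
```

```text
t: 14.25
tool_pos: [0.5249, -0.02, 0.0513]
tool_rot: [-2.31, -2.129, 0.001]
contact_force: [0.2, -0.6, -0.5]
opening: 0.0328
grip_force: 41.4
at [ 0.5249 -0.02    0.0513] F [ 0.2 -0.6 -0.5] open 0.0328 grip 41.4 q6 -0.1 t 14.25
-> (np.float64(0.5255), np.float64(-0.0195), 0.0185) offset [0.0005, 0.0005, 0.0328] twist [-0.0, 0.0, -0.0] alt z 180.0
```

```bash
python3 -m crank '[{"offset":[0,0.0005,0.015],"twist":[0,0,0]},{"offset":[0,0.0005,0.022],"twist":[0,0,0]},{"offset":[0,0.0005,0.025],"twist":[0,0,0]},{"offset":[0,0.0005,0.028],"twist":[0,0,0]},{"offset":[0,0.0005,0.031],"twist":[0,0,0]},{"offset":[0,0.0005,0.033],"twist":[0,0,0]},{"offset":[0,0.0005,0.033],"twist":[0,0,0]},{"offset":[0,0.0005,0.033],"twist":[0,0,0]}]'
```

```text
t: 15.25
tool_pos: [0.5256, -0.0194, 0.0184]
tool_rot: [2.309, 2.13, 0.0]
contact_force: [0.2, -0.0, -0.5]
opening: 0.0333
grip_force: 41.5
```

```bash
python3 -m crank '[{"offset":[0,0,0.001],"twist":[0,0,0]},{"offset":[0,0,0.001],"twist":[0,0,0]},{"offset":[0,0,0.001],"twist":[0,0,0]},{"offset":[0,0,0],"twist":[0,0,0]},{"offset":[0,0,-0.02],"twist":[0,0,0]},{"offset":[0,0,-0.06],"twist":[0,0,0]},{"offset":[0,0,-0.12],"twist":[0,0,0]},{"offset":[0,0,-0.18],"twist":[0,0,0]},{"offset":[0.06,0,-0.18],"twist":[0,0,0]},{"offset":[0.12,0,-0.18],"twist":[0,0,0]},{"offset":[0.18,0,-0.18],"twist":[0,0,0]},{"offset":[0.22,0,-0.18],"twist":[0,0,0]},{"offset":[0.22,0,-0.18],"twist":[0,0,0]}]' 0.53
python3 - <<'E'
from look import *
J2=(.5255,-.0195,-.081)
blanks(guess=[(*jw(.058,0,J2),.01,1.49),(*jw(0,0,J2),.01,1.49),(.3787,-.3197,0,1.395)])
go((.3787,-.3197,.12,-.176),(.3787,-.3197,.008,-.176))
E
```

```text
t: 16.88
tool_pos: [0.5429, 0.2022, 0.1983]
tool_rot: [-2.305, -2.134, 0.0]
contact_force: [0.1, -0.2, 0.1]
opening: 0.0452
grip_force: 0.0
blank ['top', 'scene'] [ 0.582  -0.0246  1.48  ] 0.07
blank ['top'] [ 0.582  -0.0247  1.492 ] 0.081
blank ['scene'] [ 0.5818 -0.0241  1.4649] 0.054
blank ['top', 'scene'] [ 0.5243 -0.0215  1.4864] 0.083
blank ['top'] [ 0.5241 -0.0217  1.4932] 0.062
blank ['scene'] [ 0.5252 -0.0195  1.4833] 0.099
blank ['top', 'scene'] [ 0.3787 -0.3199  1.406 ] 0.114
blank ['top'] [ 0.379  -0.3202  1.4165] 0.112
blank ['scene'] [ 0.3788 -0.3202  1.3827] 0.109
at [0.5433 0.1989 0.1982] F [-0.2  0.3 -0.4] open 0.0452 grip 0.0 q6 0.3 t 17.07
-> (0.3787, -0.3197, 0.12) offset [-0.5303, -0.1215, 0.0784] twist [-0.0, 0.0, 5.4] alt z -174.6
-> (0.3787, -0.3197, 0.008) offset [-0.5302, -0.1215, 0.1904] twist [-0.0, 0.0, 5.4] alt z -174.6
```

```bash
python3 -m crank '[{"offset":[-0.06,-0.01,0],"twist":[0,0,0]},{"offset":[-0.12,-0.02,0],"twist":[0,0,5.4]},{"offset":[-0.18,-0.03,0],"twist":[0,0,5.4]},{"offset":[-0.24,-0.04,0],"twist":[0,0,5.4]},{"offset":[-0.3,-0.05,0],"twist":[0,0,5.4]},{"offset":[-0.36,-0.065,0],"twist":[0,0,5.4]},{"offset":[-0.42,-0.08,0],"twist":[0,0,5.4]},{"offset":[-0.48,-0.1,0],"twist":[0,0,5.4]},{"offset":[-0.53,-0.1215,0.03],"twist":[0,0,5.4]},{"offset":[-0.53,-0.1215,0.08],"twist":[0,0,5.4]},{"offset":[-0.53,-0.1215,0.13],"twist":[0,0,5.4]},{"offset":[-0.53,-0.1215,0.15],"twist":[0,0,5.4]},{"offset":[-0.53,-0.1215,0.15],"twist":[0,0,5.4]},{"offset":[-0.53,-0.1215,0.15],"twist":[0,0,5.4]}]' 1
python3 -c "
from h import *
go((.3787,-.3199,.008,-.17))"
```

```text
t: 18.82
tool_pos: [0.3796, -0.3197, 0.0497]
tool_rot: [2.406, 2.016, 0.0]
contact_force: [0.4, -0.5, 0.6]
opening: 0.0854
grip_force: 0.0
at [ 0.3796 -0.3197  0.0497] F [ 0.4 -0.5  0.6] open 0.0854 grip 0.0 q6 -0.67 t 18.82
-> (0.3787, -0.3199, 0.008) offset [-0.0003, -0.0009, 0.0417] twist [0.1, 0.1, -0.4] alt z 179.6
```

```bash
python3 -m crank '[{"offset":[0,-0.001,0.025],"twist":[0,0,0]},{"offset":[0,-0.001,0.037],"twist":[0,0,0]},{"offset":[0,-0.001,0.041],"twist":[0,0,0]},{"offset":[0,-0.001,0.041],"twist":[0,0,0]}]' | tail -1
python3 -m crank '[{"offset":[0,0,0],"twist":[0,0,0]},{"offset":[0,0,0],"twist":[0,0,0]},{"offset":[0,0,0],"twist":[0,0,0]},{"offset":[0,0,0],"twist":[0,0,0]},{"offset":[0,0,0],"twist":[0,0,0]},{"offset":[0,0,0],"twist":[0,0,0]}]' 0 40; python3 -c "
from h import *
x,y=jw(-.058,0,(.5252,-.02,-.081))
go((x,y,.15,-.081),(x,y,.055,-.081))"
```

```text
grip_force: 0.0
t: 20.08
tool_pos: [0.3788, -0.3188, 0.0079]
tool_rot: [2.406, 2.018, 0.0]
contact_force: [0.1, -0.3, 5.1]
opening: 0.0331
grip_force: 42.3
at [ 0.3788 -0.3188  0.0079] F [ 0.1 -0.3  5.1] open 0.0331 grip 42.3 q6 -0.68 t 20.07
-> (np.float64(0.4673901649931729), np.float64(-0.015307135577984113), 0.15) offset [0.3142, 0.0345, -0.1423] twist [0.0, 0.0, -5.4] alt z 174.6
-> (np.float64(0.4673901649931729), np.float64(-0.015307135577984113), 0.055) offset [0.3143, 0.0344, -0.0473] twist [0.0, 0.0, -5.4] alt z 174.6
```

```bash
python3 -m crank '[{"offset":[0,0,-0.06],"twist":[0,0,0]},{"offset":[0,0,-0.12],"twist":[0,0,0]},{"offset":[0.04,0.01,-0.143],"twist":[0,0,0]},{"offset":[0.1,0.02,-0.143],"twist":[0,0,-5.4]},{"offset":[0.16,0.034,-0.143],"twist":[0,0,-5.4]},{"offset":[0.22,0.034,-0.143],"twist":[0,0,-5.4]},{"offset":[0.27,0.034,-0.143],"twist":[0,0,-5.4]},{"offset":[0.314,0.0345,-0.143],"twist":[0,0,-5.4]},{"offset":[0.314,0.0345,-0.13],"twist":[0,0,-5.4]},{"offset":[0.314,0.0345,-0.09],"twist":[0,0,-5.4]},{"offset":[0.314,0.0345,-0.05],"twist":[0,0,-5.4]},{"offset":[0.314,0.0345,-0.045],"twist":[0,0,-5.4]},{"offset":[0.314,0.0345,-0.045],"twist":[0,0,-5.4]}]'|head -2
python3 -c "
from h import *
x,y=jw(-.058,0,(.5252,-.02,-.081))
go((x,y,.0195,-.081))"
```

```text
t: 21.7
tool_pos: [0.4669, -0.0158, 0.0524]
at [ 0.4669 -0.0158  0.0524] F [-0.1  0.1 -1.3] open 0.033 grip 41.6 q6 -0.11 t 21.7
-> (np.float64(0.4673901649931729), np.float64(-0.015307135577984113), 0.0195) offset [0.0005, 0.0004, 0.0329] twist [-0.0, 0.0, -0.0] alt z 180.0
```

```bash
python3 -m crank '[{"offset":[0,0.0005,0.015],"twist":[0,0,0]},{"offset":[0,0.0005,0.022],"twist":[0,0,0]},{"offset":[0,0.0005,0.025],"twist":[0,0,0]},{"offset":[0,0.0005,0.028],"twist":[0,0,0]},{"offset":[0,0.0005,0.031],"twist":[0,0,0]},{"offset":[0,0.0005,0.034],"twist":[0,0,0]},{"offset":[0,0.0005,0.034],"twist":[0,0,0]},{"offset":[0,0.0005,0.034],"twist":[0,0,0]}]'
```

```text
t: 22.7
tool_pos: [0.4676, -0.0153, 0.0184]
tool_rot: [2.309, 2.13, 0.0]
contact_force: [0.5, -0.2, -2.0]
opening: 0.033
grip_force: 41.7
```

```bash
python3 -m crank '[{"offset":[0,0,0],"twist":[0,0,0]},{"offset":[0,0,0],"twist":[0,0,0]},{"offset":[0,0,0],"twist":[0,0,0]},{"offset":[0,0,0],"twist":[0,0,0]},{"offset":[0,0,-0.02],"twist":[0,0,0]},{"offset":[0,0,-0.06],"twist":[0,0,0]},{"offset":[0,0,-0.12],"twist":[0,0,0]},{"offset":[0,0,-0.18],"twist":[0,0,0]},{"offset":[0.06,0,-0.18],"twist":[0,0,0]},{"offset":[0.12,0,-0.18],"twist":[0,0,0]},{"offset":[0.18,0,-0.18],"twist":[0,0,0]},{"offset":[0.24,0,-0.18],"twist":[0,0,0]},{"offset":[0.26,0,-0.18],"twist":[0,0,0]},{"offset":[0.26,0,-0.18],"twist":[0,0,0]}]' 0.53|head -2
python3 - <<'E'
from look import *
J2=(.5252,-.0200,-.081)
blanks(guess=[(*jw(l,0,J2),.01,1.49) for l in(-.058,0,.058)])
for n in("top","scene"): cv2.imwrite(f"pics/{n}2.png",get_image(n)[...,::-1])
a=cv2.imread("pics/top2.png")[105:265,260:400];b=cv2.imread("pics/scene2.png")[150:310,220:390]
cv2.imwrite("pics/v2.png",np.hstack([cv2.resize(a,(400,457),interpolation=cv2.INTER_CUBIC),cv2.resize(b,(400,457),interpolation=cv2.INTER_CUBIC)]))
D={}
for n in("top","scene"): D[n]=cut_out("carriage_handle",n),cut_out("plunger_top",n); print([np.round(d["rect"]).tolist() for L in D[n] for d in L])
go()
E
```

```text
t: 24.45
tool_pos: [0.4883, 0.2445, 0.198]
blank ['top', 'scene'] [ 0.4663 -0.0174  1.4969] 0.103
blank ['top'] [ 0.4669 -0.0166  1.5048] 0.083
blank ['scene'] [ 0.4657 -0.0171  1.5102] 0.119
blank ['top', 'scene'] [ 0.525  -0.0206  1.4914] 0.082
blank ['top'] [ 0.5246 -0.021   1.4924] 0.06
blank ['scene'] [ 0.5255 -0.0198  1.4908] 0.095
blank ['top', 'scene'] [ 0.5819 -0.0239  1.4805] 0.093
blank ['top'] [ 0.5822 -0.0224  1.4829] 0.118
blank ['scene'] [ 0.5813 -0.0246  1.4668] 0.06
[[335.0, 149.0, 100.0, 63.0], [336.0, 131.0, 14.0, 14.0], [334.0, 186.0, 107.0, 144.0]]
[[291.0, 240.0, 99.0, 67.0], [283.0, 236.0, 14.0, 14.0]]
at [0.4887 0.2433 0.1984] F [-0.3  0.   0.3] open 0.0452 grip 0.0 q6 0.41 t 24.95
```

View pics/v2.png

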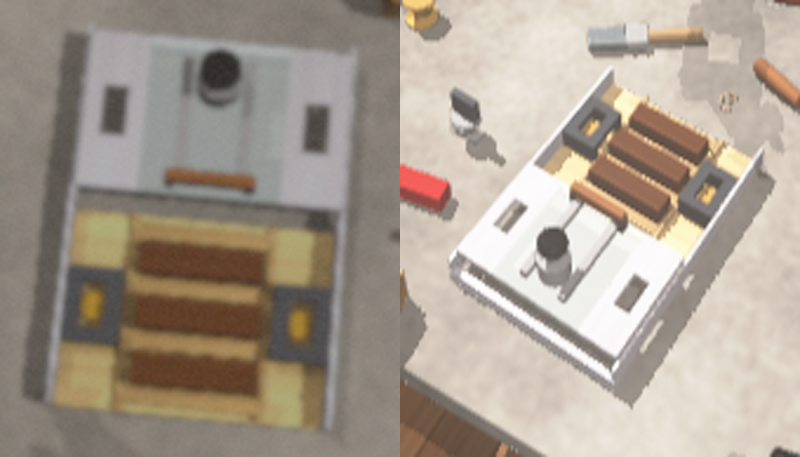

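```bash
python3 - <<'E'
from h import *
a=cv2.imread("pics/top2.png").astype(int);sub=a[155:180,310:360]
m=(sub[...,2]-sub[...,0]>45)&(sub[...,2]<190);p=np.argwhere(m);c=cv2.minAreaRect(p[:,::-1].astype(np.float32));uv=np.array(c[0])+[310,155]
J2=(.5252,-.0200,-.081)
print(uv,c[1],unproj("top",uv,.074),jw(.143,0,J2))
x,y=jw(.143,0,J2)
go((x,y,.2,-.081),(x,y,.1,-.081),(x,y,.055,-.081))
E
```

```text
[333.5 167. ] (29.254093170166016, 3.681637763977051) [ 0.66173756 -0.03099337  0.074     ] (np.float64(0.6677311449306256), np.float64(-0.03157033814393572))
at [0.4887 0.2433 0.1984] F [-0.3  0.   0.3] open 0.0452 grip 0.0 q6 0.41 t 24.95
-> (np.float64(0.6677311449306256), np.float64(-0.03157033814393572), 0.2) offset [-0.2594, 0.2009, -0.0015] twist [0.0, -0.0, -0.0] alt z 180.0
-> (np.float64(0.6677311449306256), np.float64(-0.03157033814393572), 0.1) offset [-0.2594, 0.2009, 0.0985] twist [0.0, -0.0, -0.0] alt z 180.0
-> (np.float64(0.6677311449306256), np.float64(-0.03157033814393572), 0.055) offset [-0.2594, 0.2009, 0.1435] twist [0.0, -0.0, -0.0] alt z 180.0
```

```bash
python3 -m crank '[{"offset":[-0.05,0.04,0],"twist":[0,0,0]},{"offset":[-0.1,0.08,0],"twist":[0,0,0]},{"offset":[-0.15,0.115,0],"twist":[0,0,0]},{"offset":[-0.2,0.155,0],"twist":[0,0,0]},{"offset":[-0.24,0.185,0],"twist":[0,0,0]},{"offset":[-0.259,0.198,0],"twist":[0,0,0]},{"offset":[-0.259,0.198,0.03],"twist":[0,0,0]},{"offset":[-0.259,0.198,0.07],"twist":[0,0,0]},{"offset":[-0.259,0.198,0.1],"twist":[0,0,0]},{"offset":[-0.259,0.198,0.125],"twist":[0,0,0]},{"offset":[-0.259,0.198,0.138],"twist":[0,0,0]},{"offset":[-0.259,0.198,0.142],"twist":[0,0,0]},{"offset":[-0.259,0.198,0.142],"twist":[0,0,0]}]'
python3 -m crank '[{"offset":[0,0,0],"twist":[0,0,0]},{"offset":[0,0,0],"twist":[0,0,0]},{"offset":[0,0,0],"twist":[0,0,0]},{"offset":[0,0,0],"twist":[0,0,0]},{"offset":[0,0,0],"twist":[0,0,0]}]' 0 40
python3 -c "
from h import *
x,y=jw(-.075,0,(.5252,-.02,-.081))
go((x,y,.055,-.081))"
```

```text
t: 26.58
tool_pos: [0.6655, -0.0302, 0.0572]
tool_rot: [2.309, 2.13, 0.001]
contact_force: [-1.1, 0.2, 0.4]
opening: 0.0456
grip_force: 0.0
t: 27.2
tool_pos: [0.6655, -0.0303, 0.0577]
tool_rot: [2.309, 2.129, 0.001]
contact_force: [-2.5, 0.4, 6.1]
opening: 0.0129
grip_force: 41.8
at [ 0.6655 -0.0303  0.0577] F [-2.5  0.4  6.1] open 0.0129 grip 41.8 q6 -0.08 t 27.2
-> (np.float64(0.4504459030084132), np.float64(-0.013931640833600146), 0.055) offset [-0.001, -0.2157, 0.0024] twist [0.1, 0.0, 0.0] alt z -180.0
```

```bash
python3 -m crank '[{"offset":[0,-0.015,0],"twist":[0,0,0]},{"offset":[0,-0.035,0],"twist":[0,0,0]},{"offset":[0,-0.06,0],"twist":[0,0,0]},{"offset":[0,-0.085,0],"twist":[0,0,0]},{"offset":[0,-0.11,0],"twist":[0,0,0]},{"offset":[0,-0.135,0],"twist":[0,0,0]},{"offset":[0,-0.16,0],"twist":[0,0,0]},{"offset":[0,-0.18,0],"twist":[0,0,0]},{"offset":[0,-0.195,0],"twist":[0,0,0]},{"offset":[0,-0.205,0],"twist":[0,0,0]},{"offset":[0,-0.211,0],"twist":[0,0,0]},{"offset":[0,-0.214,0],"twist":[0,0,0]},{"offset":[0,-0.216,0],"twist":[0,0,0]},{"offset":[0,-0.218,0],"twist":[0,0,0]},{"offset":[0,-0.218,0],"twist":[0,0,0]}]'
```

```text
t: 29.08
tool_pos: [0.4557, -0.0133, 0.0577]
tool_rot: [2.298, 2.117, 0.025]
contact_force: [33.1, 0.4, -20.0]
opening: 0.0132
grip_force: 41.5
```

```bash
python3 -m crank '[{"offset":[0,0.006,0],"twist":[0,0,0]},{"offset":[0,0.006,0],"twist":[0,0,0]},{"offset":[0,0.006,0],"twist":[0,0,0]},{"offset":[0,0.006,0],"twist":[0,0,0]}]' 0.5
python3 -m crank '[{"offset":[0,0,-0.04],"twist":[0,0,0]},{"offset":[0,0,-0.09],"twist":[0,0,0]},{"offset":[0,0,-0.14],"twist":[0,0,0]},{"offset":[0.06,0,-0.14],"twist":[0,0,0]},{"offset":[0.12,0,-0.14],"twist":[0,0,0]},{"offset":[0.18,0,-0.14],"twist":[0,0,0]},{"offset":[0.24,0,-0.14],"twist":[0,0,0]},{"offset":[0.24,0,-0.14],"twist":[0,0,0]},{"offset":[0.24,0,-0.14],"twist":[0,0,0]}]'|head -2
python3 - <<'E'
from h import *
for n in("top","scene"): cv2.imwrite(f"pics/{n}3.png",get_image(n)[...,::-1])
a=cv2.imread("pics/top3.png")[105:275,240:410];b=cv2.imread("pics/scene3.png")[140:310,220:390]
cv2.imwrite("pics/v3.png",np.hstack([cv2.resize(a,(400,400),interpolation=cv2.INTER_CUBIC),cv2.resize(b,(400,400),interpolation=cv2.INTER_CUBIC)]))
D={n:cut_out("stud_1",n) for n in("top","scene")}
for g in((.605,-.309),(.378,.347)):
    for n in D:
        m=near(D[n],n,*g,.036)
        if m is not None: r,f=fit([(n,m)],STUD,g[0],g[1],np.arange(4)*np.pi/4);print(n,np.round(r,4),round(f,3))
go()
E
```

```text
t: 29.58
tool_pos: [0.4531, -0.0131, 0.0559]
tool_rot: [-2.309, -2.129, 0.001]
contact_force: [-0.1, 0.2, -0.6]
opening: 0.0427
grip_force: 0.0
t: 30.7
tool_pos: [0.4727, 0.2259, 0.1959]
top [ 0.6045 -0.3091  1.4264] 0.081
scene [ 0.6043 -0.3085  1.3763] 0.162
top [ 0.4096  0.3494 -0.1855] 3.753
scene [0.3746 0.348  0.2478] 0.252
at [0.4732 0.2249 0.1963] F [0.3 0.1 0.4] open 0.0425 grip 0.0 q6 0.38 t 30.9
```

View pics/v3.png

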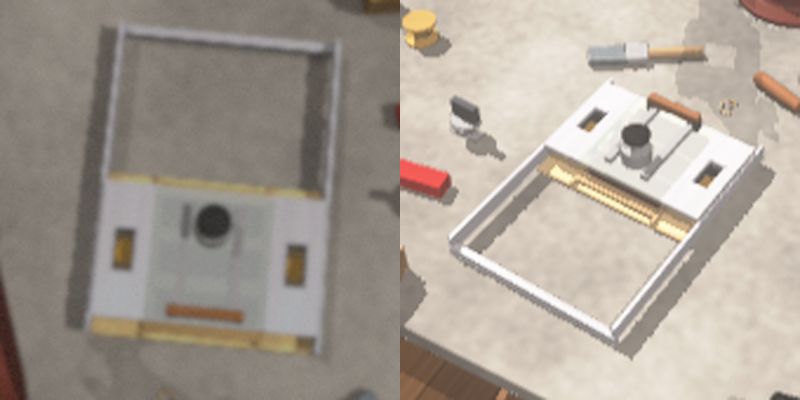

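```bash
python3 - <<'E'
from h import *
J2=(.5252,-.02,-.081)
for n in("top","scene"):
    im=cv2.imread(f"pics/{n}3.png").astype(np.float32)
    for ly in(.058,):
        P=[(*jw(lx,ly,J2),.036) for lx in np.arange(-.08,.081,.01)]
        uv=proj(n,P).astype(np.float32);v=cv2.remap(im,uv[None,:,0],uv[None,:,1],cv2.INTER_LINEAR)[0]
        print(n,v.astype(int).tolist())
D={n:cut_out("blank_1",n) for n in("top","scene")}
for n in D: print([(np.round(d["rect"]).tolist(),round(d["confidence"],2)) for d in D[n]])
E
```

```text
top [[127, 137, 143], [143, 145, 144], [141, 144, 143], [142, 144, 142], [144, 149, 147], [146, 150, 149], [144, 147, 144], [141, 143, 143], [140, 144, 142], [141, 144, 143], [146, 149, 149], [146, 151, 150], [141, 143, 143], [143, 145, 145], [140, 143, 142], [141, 144, 143], [147, 152, 153]]
scene [[242, 247, 248], [224, 232, 234], [224, 231, 233], [224, 231, 234], [224, 231, 234], [224, 231, 234], [227, 236, 238], [224, 231, 234], [224, 231, 234], [224, 231, 234], [224, 231, 234], [224, 231, 234], [227, 235, 237], [224, 231, 234], [224, 231, 234], [224, 231, 234], [157, 167, 174]]
[([431.0, 153.0, 42.0, 12.0], 0.82)]
[([221.0, 213.0, 34.0, 22.0], 0.95)]
```

```bash
python3 - <<'E'
from h import *
J2=(.5252,-.02,-.081)
for n in("top","scene"):
    im=cv2.imread(f"pics/{n}3.png").astype(np.float32)
    xs=np.linspace(.05,-.05,201)
    tile=[]
    for sy in(.108,-.108):
        ys=sy+np.linspace(.03,-.03,121);Y,X=np.meshgrid(ys,xs);x,y=jw(X,Y,J2)
        uv=proj(n,np.stack([x,y,np.full(x.shape,.048)],-1).reshape(-1,3)).reshape(201,121,2).astype(np.float32)
        r=cv2.remap(im,uv[...,0],uv[...,1],cv2.INTER_LINEAR);g=r.max(2)*.5+r.min(2)*.5
        hi=np.percentile(g,85);lo=np.percentile(g,8);m=g<(hi+lo)/2
        k,l,st,c=cv2.connectedComponentsWithStats(m.astype(np.uint8));
        j=l[100,60] or 1+st[1:,4].argmax();b=l==j
        rows=np.nonzero(b[:,45:75].sum(1)>15)[0];cols=np.nonzero(b[70:130].sum(0)>30)[0]
        print(n,sy,"x",round(xs[rows[0]]*1e3,1),round(xs[rows[-1]]*1e3,1),"y",round((ys[cols[0]]-sy)*1e3,1),round((ys[cols[-1]]-sy)*1e3,1),"cen",np.round([.05e3-c[j][1]*.5,30-c[j][0]*.5],1),lo,hi)
        tile.append(r)
    cv2.imwrite(f"pics/s_{n}.png",np.hstack(tile))
a=np.hstack([cv2.imread(f"pics/s_{n}.png") for n in("top","scene")]);cv2.imwrite("pics/v4.png",cv2.resize(a,None,fx=1.6,fy=1.6))
E
```

```text
top 0.108 x 28.5 -24.0 y 11.5 -12.5 cen [ 2.6 -0.4] 83.9211 170.89648
top -0.108 x 29.0 -23.5 y 14.0 -10.5 cen [2.8 1.9] 81.81543 170.96484
scene 0.108 x 29.0 -21.0 y 13.0 -11.0 cen [3.9 0.9] 112.432816 249.84668
scene -0.108 x 29.0 -21.0 y 15.0 -8.5 cen [4.2 3.4] 115.578125 250.0[ WARN:0@0.068] global loadsave.cpp:1063 imwrite_ Unsupported depth image for selected encoder is fallbacked to CV_8U.
```

View pics/v4.png

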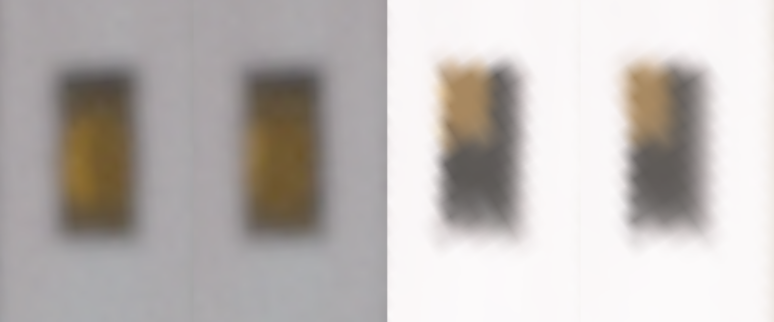

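```bash
python3 -c "
from h import *
go((.6045,-.309,.19,-.16),(.6045,-.309,.1,-.16),(.6045,-.309,.044,-.16))"
```

```text
at [0.4732 0.2251 0.1964] F [ 0.5 -0.4  0.1] open 0.0426 grip 0.0 q6 0.38 t 31.0
-> (0.6045, -0.309, 0.19) offset [-0.5214, 0.1749, 0.0064] twist [0.0, -0.0, 4.4] alt z -175.6
-> (0.6045, -0.309, 0.1) offset [-0.5214, 0.1749, 0.0964] twist [0.0, -0.0, 4.4] alt z -175.6
-> (0.6045, -0.309, 0.044) offset [-0.5214, 0.1749, 0.1524] twist [0.0, -0.0, 4.4] alt z -175.6
```

```bash
python3 -m crank '[{"offset":[-0.05,0.015,0],"twist":[0,0,0]},{"offset":[-0.11,0.035,0],"twist":[0,0,4.4]},{"offset":[-0.17,0.055,0],"twist":[0,0,4.4]},{"offset":[-0.23,0.075,0],"twist":[0,0,4.4]},{"offset":[-0.29,0.095,0],"twist":[0,0,4.4]},{"offset":[-0.35,0.115,0],"twist":[0,0,4.4]},{"offset":[-0.41,0.137,0],"twist":[0,0,4.4]},{"offset":[-0.465,0.156,0],"twist":[0,0,4.4]},{"offset":[-0.5214,0.175,0],"twist":[0,0,4.4]},{"offset":[-0.5214,0.175,0.03],"twist":[0,0,4.4]},{"offset":[-0.5214,0.175,0.07],"twist":[0,0,4.4]},{"offset":[-0.5214,0.175,0.11],"twist":[0,0,4.4]},{"offset":[-0.5214,0.175,0.14],"twist":[0,0,4.4]},{"offset":[-0.5214,0.175,0.15],"twist":[0,0,4.4]},{"offset":[-0.5214,0.175,0.15],"twist":[0,0,4.4]}]' 0.6 | head -4
python3 -c "
from h import *
go((.6045,-.309,.044,-.16))"
```

```text
t: 32.88
tool_pos: [0.605, -0.308, 0.0462]
tool_rot: [-2.39, -2.039, 0.0]
contact_force: [-0.3, -0.4, 0.1]
at [ 0.605  -0.308   0.0462] F [-0.3 -0.4  0.1] open 0.0516 grip 0.0 q6 -0.42 t 32.88
-> (0.6045, -0.309, 0.044) offset [-0.001, -0.0004, 0.0022] twist [-0.0, -0.0, 0.1] alt z -179.9
```

```bash
python3 -m crank '[{"offset":[-0.001,0,0.001],"twist":[0,0,0]},{"offset":[-0.001,0,0.001],"twist":[0,0,0]},{"offset":[-0.001,0,0.001],"twist":[0,0,0]},{"offset":[-0.001,0,0.001],"twist":[0,0,0]},{"offset":[-0.001,0,0.001],"twist":[0,0,0]},{"offset":[-0.001,0,0.001],"twist":[0,0,0]}]' 0 60
python3 -m crank '[{"offset":[0,0,-0.04],"twist":[0,0,0]},{"offset":[0,0,-0.09],"twist":[0,0,0]},{"offset":[0,0,-0.12],"twist":[0,0,0]},{"offset":[0,0,-0.12],"twist":[0,0,0]},{"offset":[0,0,-0.12],"twist":[0,0,0]}]' | tail -2
python3 - <<'E'
from h import *
J3=(.5265,-.019,-.081);x,y=jw(0,-.108,J3)
for n in("top","scene"): cv2.imwrite(f"pics/{n}4.png",get_image(n)[...,::-1])
b=cv2.imread("pics/scene4.png")[110:230,180:300];cv2.imwrite("pics/v5.png",cv2.resize(b,(480,480),interpolation=cv2.INTER_CUBIC))
go((x,y,.165,1.49),(x,y,.12,1.49),(x,y,.1,1.49))
E
```

```text
t: 33.62
tool_pos: [0.6063, -0.3093, 0.0472]
tool_rot: [2.387, 2.038, 0.001]
contact_force: [0.2, 0.2, 5.7]
opening: 0.0128
grip_force: 60.0
opening: 0.013
grip_force: 59.1
at [ 0.6038 -0.3078  0.1619] F [ 0.5 -0.3 -1.6] open 0.013 grip 59.1 q6 -0.42 t 34.35
-> (np.float64(0.5177615628003842), np.float64(-0.12664589966788503), 0.165) offset [0.1654, -0.1134, -0.0022] twist [-0.3, 0.1, 85.6] alt z -94.4
-> (np.float64(0.5177615628003842), np.float64(-0.12664589966788503), 0.12) offset [0.1653, -0.1132, 0.0428] twist [-0.3, 0.1, 85.6] alt z -94.4
-> (np.float64(0.5177615628003842), np.float64(-0.12664589966788503), 0.1) offset [0.1653, -0.1131, 0.0628] twist [-0.3, 0.1, 85.6] alt z -94.4
```

View pics/v5.png

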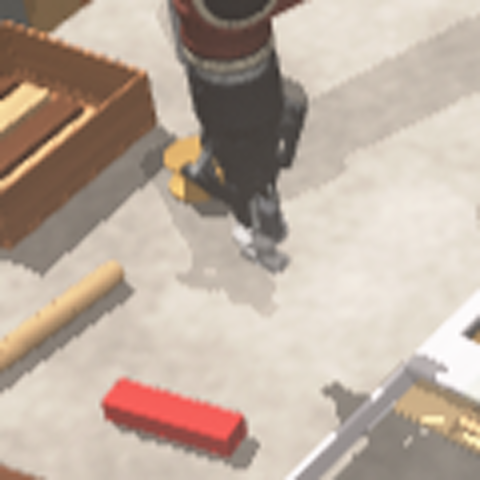

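```bash
python3 -m crank '[{"offset":[0.03,-0.02,0],"twist":[0,0,10]},{"offset":[0.06,-0.04,0],"twist":[0,0,20]},{"offset":[0.09,-0.06,0],"twist":[0,0,30]},{"offset":[0.12,-0.08,0],"twist":[0,0,40]},{"offset":[0.15,-0.1,0],"twist":[0,0,50]},{"offset":[0.1653,-0.1132,0],"twist":[0,0,60]},{"offset":[0.1653,-0.1132,0],"twist":[0,0,70]},{"offset":[0.1653,-0.1132,0],"twist":[0,0,80]},{"offset":[0.1653,-0.1132,0.02],"twist":[0,0,85.6]},{"offset":[0.1653,-0.1132,0.04],"twist":[0,0,85.6]},{"offset":[0.1653,-0.1132,0.055],"twist":[0,0,85.6]},{"offset":[0.1653,-0.1132,0.058],"twist":[0,0,85.6]},{"offset":[0.1653,-0.1132,0.058],"twist":[0,0,85.6]},{"offset":[0.1653,-0.1132,0.058],"twist":[0,0,85.6]}]'|head -4
python3 - <<'E'
from h import *
J3=(.5265,-.019,-.081);x,y=jw(0,-.108,J3)
for n in("top","scene"): cv2.imwrite(f"pics/{n}5.png",get_image(n)[...,::-1])
b=cv2.imread("pics/scene5.png")[150:250,240:340];t=cv2.imread("pics/top5.png")[160:260,320:420];cv2.imwrite("pics/v6.png",cv2.resize(np.hstack([t,b]),(800,400),interpolation=cv2.INTER_CUBIC))
go((x,y,.1,1.49))
E
```

```text
t: 36.1
tool_pos: [0.52, -0.128, 0.1083]
tool_rot: [3.138, -0.127, 0.003]
contact_force: [-0.1, -0.4, -1.1]
at [ 0.52   -0.128   0.1082] F [ 0.7 -0.  -1.3] open 0.0127 grip 59.1 q6 1.27 t 36.2
-> (np.float64(0.5177615628003842), np.float64(-0.12664589966788503), 0.1) offset [-0.0023, -0.0011, 0.0082] twist [0.0, -0.1, 0.0] alt z -180.0
```

View pics/v6.png

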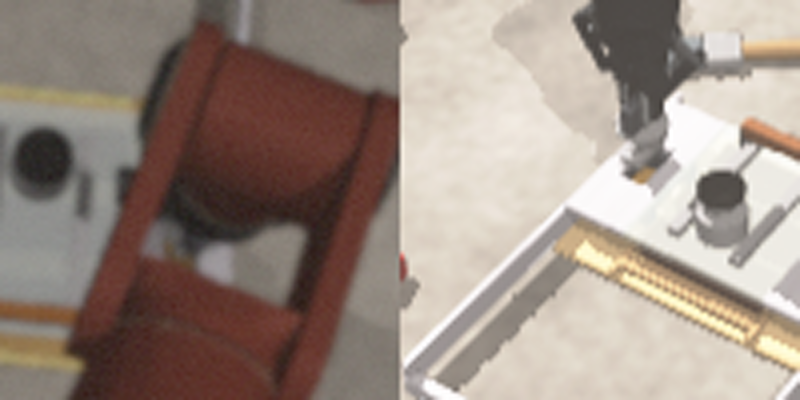

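```bash
python3 -m crank '[{"offset":[-0.002,-0.001,0.008],"twist":[0,0,0]},{"offset":[-0.002,-0.001,0.013],"twist":[0,0,0]},{"offset":[-0.002,-0.001,0.016],"twist":[0,0,0]},{"offset":[-0.002,-0.001,0.019],"twist":[0,0,0]},{"offset":[-0.002,-0.001,0.022],"twist":[0,0,0]},{"offset":[-0.002,-0.001,0.025],"twist":[0,0,0]},{"offset":[-0.002,-0.001,0.028],"twist":[0,0,0]},{"offset":[-0.002,-0.001,0.028],"twist":[0,0,0]}]'
```

```text
t: 37.2
tool_pos: [0.5172, -0.1265, 0.0789]
tool_rot: [-3.139, 0.127, 0.001]
contact_force: [-0.1, 0.2, 0.1]
opening: 0.0129
grip_force: 59.2
```

```bash
python3 -m crank '[{"offset":[0,0,0.004],"twist":[0,0,0]},{"offset":[0,0,0.008],"twist":[0,0,0]},{"offset":[0,0,0.012],"twist":[0,0,0]},{"offset":[0,0,0.016],"twist":[0,0,0]},{"offset":[0,0,0.018],"twist":[0,0,0]},{"offset":[0,0,0.019],"twist":[0,0,0]},{"offset":[0,0,0.019],"twist":[0,0,0]}]'
```

```text
t: 38.08
tool_pos: [0.5179, -0.1267, 0.0616]
tool_rot: [3.139, -0.127, 0.0]
contact_force: [-3.8, 1.9, 8.8]
opening: 0.0128
grip_force: 60.8
```

```bash
python3 -m crank '[{"offset":[0,0,0.001],"twist":[0,0,-8]},{"offset":[0,0,0.001],"twist":[0,0,-17]},{"offset":[0,0,0.001],"twist":[0,0,-26]},{"offset":[0,0,0.001],"twist":[0,0,-35]},{"offset":[0,0,0.001],"twist":[0,0,-44]},{"offset":[0,0,0.001],"twist":[0,0,-53]},{"offset":[0,0,0.001],"twist":[0,0,-62]},{"offset":[0,0,0.001],"twist":[0,0,-71]},{"offset":[0,0,0.001],"twist":[0,0,-80]},{"offset":[0,0,0.001],"twist":[0,0,-86]},{"offset":[0,0,0.001],"twist":[0,0,-90]},{"offset":[0,0,0.001],"twist":[0,0,-90]},{"offset":[0,0,0.001],"twist":[0,0,-90]}]'
```

```text
t: 39.7
tool_pos: [0.519, -0.1271, 0.0616]
tool_rot: [2.307, 2.128, 0.002]
contact_force: [-2.3, 1.1, 9.6]
opening: 0.0127
grip_force: 60.9
```

Turned 90°. Ease up, release, withdraw, and look.

```bash
python3 -m crank '[{"offset":[0,0,-0.003],"twist":[0,0,0]},{"offset":[0,0,-0.004],"twist":[0,0,0]},{"offset":[0,0,-0.004],"twist":[0,0,0]}]'
python3 -m crank '[{"offset":[0,0,0],"twist":[0,0,0]},{"offset":[0,0,0],"twist":[0,0,0]},{"offset":[0,0,0],"twist":[0,0,0]},{"offset":[0,0,0],"twist":[0,0,0]},{"offset":[0,0,-0.03],"twist":[0,0,0]},{"offset":[0,0,-0.08],"twist":[0,0,0]},{"offset":[0,0,-0.13],"twist":[0,0,0]},{"offset":[0.06,0,-0.13],"twist":[0,0,0]},{"offset":[0.12,0,-0.13],"twist":[0,0,0]},{"offset":[0.18,0,-0.13],"twist":[0,0,0]},{"offset":[0.24,0,-0.13],"twist":[0,0,0]},{"offset":[0.26,-0.02,-0.13],"twist":[0,0,0]},{"offset":[0.26,-0.02,-0.13],"twist":[0,0,0]}]' 0.6 | head -2
python3 - <<'E'
from h import *
J3=(.5265,-.019,-.081)
for n in("top","scene"): cv2.imwrite(f"pics/{n}6.png",get_image(n)[...,::-1])
b=cv2.imread("pics/scene6.png")[140:300,230:390];t=cv2.imread("pics/top6.png")[160:300,320-60:400];cv2.imwrite("pics/v7.png",np.hstack([cv2.resize(t,(400,400),interpolation=cv2.INTER_CUBIC),cv2.resize(b,(400,400),interpolation=cv2.INTER_CUBIC)]))
D={n:cut_out("stud_1",n) for n in("top","scene")}
g=(.378,.347)
for n in D:
    print([(np.round(d["rect"]).tolist(),round(d["confidence"],2)) for d in D[n]])
    m=near(D[n],n,*g,.036,14)
    if m is not None: r,f=fit([(n,m)],STUD,g[0],g[1],[.1,.4]);print(n,np.round(r,4),round(f,3))
go()
E
```

```text
t: 40.08
tool_pos: [0.5187, -0.1271, 0.0641]
tool_rot: [2.307, 2.128, 0.002]
contact_force: [2.9, 0.1, 3.2]
opening: 0.0127
grip_force: 59.8
t: 41.7
tool_pos: [0.5176, 0.1357, 0.193]
[([196.0, 298.0, 23.0, 17.0], 0.8), ([202.0, 264.0, 19.0, 18.0], 0.77), ([367.0, 216.0, 20.0, 15.0], 0.62), ([336.0, 186.0, 101.0, 142.0], 0.29)]
top [0.3801 0.346  0.3259] 0.078
[([449.0, 200.0, 23.0, 27.0], 0.65), ([302.0, 188.0, 15.0, 17.0], 0.64), ([436.0, 213.0, 13.0, 20.0], 0.53), ([308.0, 231.0, 135.0, 112.0], 0.51)]
scene [0.3807 0.3484 0.3324] 0.163
at [0.5189 0.1332 0.1933] F [ 0.5 -0.6  0.7] open 0.0514 grip 0.0 q6 0.19 t 41.9
```

View pics/v7.png

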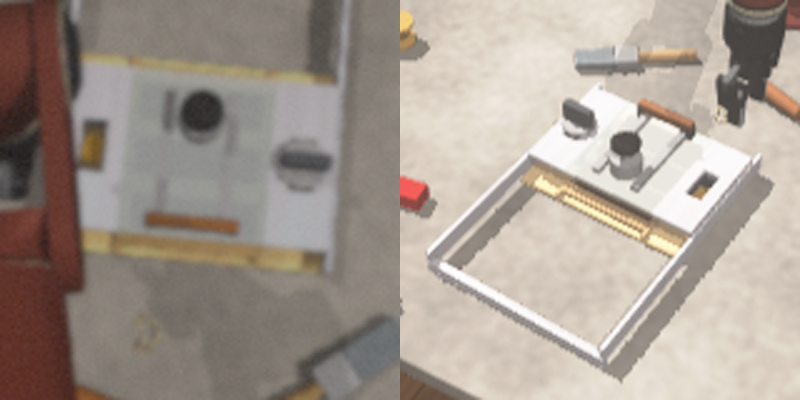

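```bash
python3 -c "
from h import *
go((.3802,.347,.19,1.90),(.3802,.347,.045,1.90))"
```

```text
at [0.5189 0.1332 0.1933] F [ 0.5 -0.6  0.7] open 0.0514 grip 0.0 q6 0.19 t 41.9
-> (0.3802, 0.347, 0.19) offset [0.2017, -0.1558, 0.0032] twist [0.0, 0.0, 66.4] alt z -113.6
-> (0.3802, 0.347, 0.045) offset [0.2017, -0.1559, 0.1482] twist [0.0, 0.0, 66.4] alt z -113.6
```

```bash
python3 -m crank '[{"offset":[0.035,-0.027,0],"twist":[0,0,10]},{"offset":[0.07,-0.054,0],"twist":[0,0,20]},{"offset":[0.105,-0.081,0],"twist":[0,0,30]},{"offset":[0.14,-0.108,0],"twist":[0,0,40]},{"offset":[0.175,-0.135,0],"twist":[0,0,50]},{"offset":[0.2017,-0.156,0],"twist":[0,0,60]},{"offset":[0.2017,-0.156,0.02],"twist":[0,0,66.4]},{"offset":[0.2017,-0.156,0.06],"twist":[0,0,66.4]},{"offset":[0.2017,-0.156,0.1],"twist":[0,0,66.4]},{"offset":[0.2017,-0.156,0.13],"twist":[0,0,66.4]},{"offset":[0.2017,-0.156,0.145],"twist":[0,0,66.4]},{"offset":[0.2017,-0.156,0.147],"twist":[0,0,66.4]},{"offset":[0.2017,-0.156,0.147],"twist":[0,0,66.4]},{"offset":[0.2017,-0.156,0.147],"twist":[0,0,66.4]}]' 0.6 | head -4
python3 -c "
from h import *
go((.3802,.347,.045,1.90))"
```

```text
t: 43.65
tool_pos: [0.3804, 0.3485, 0.0479]
tool_rot: [-3.098, -0.517, -0.004]
contact_force: [0.0, 0.3, -0.3]
at [0.3804 0.3485 0.0479] F [ 0.   0.3 -0.3] open 0.0513 grip 0.0 q6 1.84 t 43.65
-> (0.3802, 0.347, 0.045) offset [-0.0007, 0.0014, 0.0029] twist [-0.0, -0.2, 0.1] alt z -179.9
```

```bash
python3 -m crank '[{"offset":[0,0.001,0.001],"twist":[0,0,0]},{"offset":[0,0.001,0.001],"twist":[0,0,0]},{"offset":[0,0.001,0.001],"twist":[0,0,0]},{"offset":[0,0.001,0.001],"twist":[0,0,0]},{"offset":[0,0.001,0.001],"twist":[0,0,0]},{"offset":[0,0.001,0.001],"twist":[0,0,0]},{"offset":[0,0.001,0.001],"twist":[0,0,0]}]' 0 60
python3 -m crank '[{"offset":[0,0,-0.04],"twist":[0,0,0]},{"offset":[0,0,-0.09],"twist":[0,0,0]},{"offset":[0,0,-0.12],"twist":[0,0,0]},{"offset":[0,0,-0.12],"twist":[0,0,0]},{"offset":[0,0,-0.12],"twist":[0,0,0]}]' | tail -2
python3 - <<'E'
from h import *
J3=(.5265,-.019,-.081);x,y=jw(0,.108,J3)
go((x,y,.165,1.49),(x,y,.108,1.49))
E
```

```text
t: 44.52
tool_pos: [0.3799, 0.3471, 0.0457]
tool_rot: [-3.098, -0.518, -0.001]
contact_force: [-0.8, -1.2, 5.6]
opening: 0.0128
grip_force: 59.4
opening: 0.0128
grip_force: 59.0
at [0.3785 0.3461 0.1627] F [ 0.5  0.2 -1.5] open 0.0128 grip 59.0 q6 1.84 t 45.15
-> (np.float64(0.5352384371996157), np.float64(0.08864589966788503), 0.165) offset [0.0645, 0.2944, -0.0022] twist [0.1, 0.2, 23.6] alt z -156.4
-> (np.float64(0.5352384371996157), np.float64(0.08864589966788503), 0.108) offset [0.0647, 0.2944, 0.0548] twist [0.1, 0.2, 23.6] alt z -156.4
```

```bash
python3 -m crank '[{"offset":[0.01,0.05,0],"twist":[0,0,5]},{"offset":[0.02,0.1,0],"twist":[0,0,12]},{"offset":[0.035,0.155,0],"twist":[0,0,20]},{"offset":[0.047,0.21,0],"twist":[0,0,23.6]},{"offset":[0.06,0.26,0],"twist":[0,0,23.6]},{"offset":[0.0645,0.2944,0],"twist":[0,0,23.6]},{"offset":[0.0645,0.2944,0.02],"twist":[0,0,23.6]},{"offset":[0.0645,0.2944,0.045],"twist":[0,0,23.6]},{"offset":[0.0645,0.2944,0.055],"twist":[0,0,23.6]},{"offset":[0.0645,0.2944,0.055],"twist":[0,0,23.6]},{"offset":[0.0645,0.2944,0.055],"twist":[0,0,23.6]}]'|head -4
python3 - <<'E'
from h import *
J3=(.5265,-.019,-.081);x,y=jw(0,.108,J3)
go((x,y,.08,1.49))
E
```

```text
t: 46.52
tool_pos: [0.5366, 0.0899, 0.1108]
tool_rot: [-3.139, 0.126, -0.001]
contact_force: [-0.2, 0.3, -1.3]
at [0.5366 0.0899 0.1108] F [-0.2  0.3 -1.3] open 0.0126 grip 59.3 q6 1.68 t 46.52
-> (np.float64(0.5352384371996157), np.float64(0.08864589966788503), 0.08) offset [-0.0013, 0.0014, 0.0308] twist [-0.0, -0.1, 0.0] alt z -180.0
```

```bash
python3 -m crank '[{"offset":[-0.001,0.0017,0.008],"twist":[0,0,0]},{"offset":[-0.001,0.0017,0.014],"twist":[0,0,0]},{"offset":[-0.001,0.0017,0.018],"twist":[0,0,0]},{"offset":[-0.001,0.0017,0.021],"twist":[0,0,0]},{"offset":[-0.001,0.0017,0.024],"twist":[0,0,0]},{"offset":[-0.001,0.0017,0.027],"twist":[0,0,0]},{"offset":[-0.001,0.0017,0.03],"twist":[0,0,0]},{"offset":[-0.001,0.0017,0.032],"twist":[0,0,0]},{"offset":[-0.001,0.0017,0.032],"twist":[0,0,0]}]'
```

```text
t: 47.65
tool_pos: [0.5351, 0.0878, 0.0781]
tool_rot: [3.139, -0.127, -0.001]
contact_force: [-1.1, -0.6, -1.3]
opening: 0.0126
grip_force: 59.3
```

```bash
python3 -m crank '[{"offset":[0,0,0.004],"twist":[0,0,0]},{"offset":[0,0,0.008],"twist":[0,0,0]},{"offset":[0,0,0.012],"twist":[0,0,0]},{"offset":[0,0,0.016],"twist":[0,0,0]},{"offset":[0,0,0.018],"twist":[0,0,0]},{"offset":[0,0,0.019],"twist":[0,0,0]},{"offset":[0,0,0.019],"twist":[0,0,0]}]'
```

```text
t: 48.52
tool_pos: [0.5355, 0.0879, 0.0602]
tool_rot: [3.139, -0.127, 0.0]
contact_force: [-3.3, 0.3, 6.8]
opening: 0.0129
grip_force: 60.6
```

```bash
python3 -m crank '[{"offset":[0,0,0.002],"twist":[0,0,-8]},{"offset":[0,0,0.002],"twist":[0,0,-17]},{"offset":[0,0,0.002],"twist":[0,0,-26]},{"offset":[0,0,0.002],"twist":[0,0,-35]},{"offset":[0,0,0.002],"twist":[0,0,-44]},{"offset":[0,0,0.002],"twist":[0,0,-53]},{"offset":[0,0,0.002],"twist":[0,0,-62]},{"offset":[0,0,0.002],"twist":[0,0,-71]},{"offset":[0,0,0.002],"twist":[0,0,-80]},{"offset":[0,0,0.002],"twist":[0,0,-86]},{"offset":[0,0,0.002],"twist":[0,0,-90]},{"offset":[0,0,0.002],"twist":[0,0,-90]},{"offset":[0,0,0.002],"twist":[0,0,-90]}]'
python3 -m crank '[{"offset":[0,0,-0.003],"twist":[0,0,0]},{"offset":[0,0,-0.005],"twist":[0,0,0]},{"offset":[0,0,-0.005],"twist":[0,0,0]}]'
```

```text
t: 50.15
tool_pos: [0.5378, 0.0884, 0.0602]
tool_rot: [2.307, 2.128, 0.008]
contact_force: [-0.4, 1.6, 9.7]
opening: 0.0126
grip_force: 61.1
t: 50.52
tool_pos: [0.5361, 0.0878, 0.063]
tool_rot: [2.308, 2.129, 0.003]
contact_force: [3.3, 1.0, 4.2]
opening: 0.0135
grip_force: 60.0
```

```bash
python3 -m crank '[{"offset":[0,0,0],"twist":[0,0,0]},{"offset":[0,0,0],"twist":[0,0,0]},{"offset":[0,0,0],"twist":[0,0,0]},{"offset":[0,0,0],"twist":[0,0,0]},{"offset":[0,0,-0.03],"twist":[0,0,0]},{"offset":[0,0,-0.08],"twist":[0,0,0]},{"offset":[0,0,-0.13],"twist":[0,0,0]},{"offset":[0.06,0,-0.13],"twist":[0,0,0]},{"offset":[0.12,0,-0.13],"twist":[0,0,0]},{"offset":[0.18,0,-0.13],"twist":[0,0,0]},{"offset":[0.18,0,-0.13],"twist":[0,0,0]},{"offset":[0.18,0,-0.13],"twist":[0,0,0]}]' 0.6 | head -2
python3 - <<'E'
from h import *
J3=(.5265,-.019,-.081)
for n in("top","scene"): cv2.imwrite(f"pics/{n}7.png",get_image(n)[...,::-1])
b=cv2.imread("pics/scene7.png")[140:300,230:390];t=cv2.imread("pics/top7.png")[130:270,260:400];cv2.imwrite("pics/v8.png",np.hstack([cv2.resize(t,(400,400),interpolation=cv2.INTER_CUBIC),cv2.resize(b,(400,400),interpolation=cv2.INTER_CUBIC)]))
for n in("top","scene"):
    for d in cut_out("plunger_top",n):
        if d["region"].sum()<400: r=d["rect"];print(n,np.round(r),unproj(n,r[:2],.1))
x,y=jw(.035,0,J3)
go((x,y,.19,-.081),(x,y,.115,-.081))
E
```

```text
t: 52.02
tool_pos: [0.5495, 0.2671, 0.1919]
top [332. 201.  15.  15.] [ 0.55638682 -0.02710283  0.1       ]
scene [321. 197.  10.   9.] [ 0.56126243 -0.01958235  0.1       ]
at [0.5498 0.266  0.1923] F [0.4 0.9 0.5] open 0.051 grip 0.0 q6 0.41 t 52.23
-> (np.float64(0.5613852452627405), np.float64(-0.021831900944319933), 0.19) offset [-0.2859, 0.0352, 0.0023] twist [-0.0, 0.0, -0.1] alt z 179.9
-> (np.float64(0.5613852452627405), np.float64(-0.021831900944319933), 0.115) offset [-0.2859, 0.0353, 0.0773] twist [-0.0, 0.0, -0.1] alt z 179.9
```

View pics/v8.png

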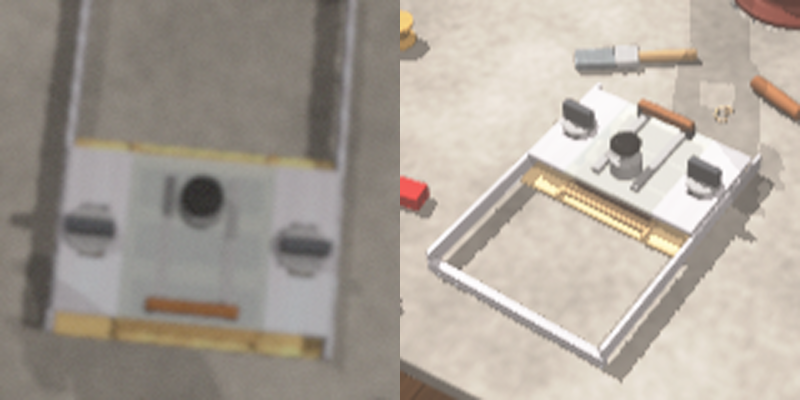

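```bash
python3 -m crank '[{"offset":[-0.06,0.007,0],"twist":[0,0,0]},{"offset":[-0.12,0.015,0],"twist":[0,0,0]},{"offset":[-0.18,0.022,0],"twist":[0,0,0]},{"offset":[-0.24,0.03,0],"twist":[0,0,0]},{"offset":[-0.286,0.0347,0],"twist":[0,0,0]},{"offset":[-0.286,0.0347,0.03],"twist":[0,0,0]},{"offset":[-0.286,0.0347,0.06],"twist":[0,0,0]},{"offset":[-0.286,0.0347,0.072],"twist":[0,0,0]},{"offset":[-0.286,0.0347,0.072],"twist":[0,0,0]},{"offset":[-0.286,0.0347,0.072],"twist":[0,0,0]}]' 0
python3 -c "
from h import *
go((.5605,-.022,.093,-.081))"
```

```text
t: 53.48
tool_pos: [0.5622, -0.0208, 0.1219]
tool_rot: [2.308, 2.129, 0.002]
contact_force: [-0.4, -1.2, -0.9]
opening: 0.0004
grip_force: 0.0
at [ 0.5622 -0.0208  0.1219] F [-0.4 -1.2 -0.9] open 0.0004 grip 0.0 q6 -0.09 t 53.48
-> (0.5605, -0.022, 0.093) offset [-0.0013, -0.0016, 0.0289] twist [0.1, 0.0, 0.0] alt z -180.0
```

```bash
python3 -m crank '[{"offset":[-0.001,-0.002,0.008],"twist":[0,0,0]},{"offset":[-0.001,-0.002,0.014],"twist":[0,0,0]},{"offset":[-0.001,-0.002,0.02],"twist":[0,0,0]},{"offset":[-0.001,-0.002,0.026],"twist":[0,0,0]},{"offset":[-0.001,-0.002,0.029],"twist":[0,0,0]},{"offset":[-0.001,-0.002,0.03],"twist":[0,0,0]},{"offset":[-0.001,-0.002,0.03],"twist":[0,0,0]},{"offset":[-0.001,-0.002,0.03],"twist":[0,0,0]}]'
```

```text
t: 54.48
tool_pos: [0.5617, -0.0217, 0.094]
tool_rot: [2.306, 2.127, 0.006]
contact_force: [-2.0, 1.5, 13.2]
opening: -0.0001
grip_force: 6.8
```

```bash
python3 -m crank '[{"offset":[0,0,0.001],"twist":[0,0,0]},{"offset":[0,0,-0.008],"twist":[0,0,0]},{"offset":[0,0,-0.018],"twist":[0,0,0]},{"offset":[0,0,-0.04],"twist":[0,0,0]},{"offset":[0,0,-0.09],"twist":[0,0,0]},{"offset":[0.06,0,-0.1],"twist":[0,0,0]},{"offset":[0.12,0,-0.1],"twist":[0,0,0]},{"offset":[0.18,0,-0.1],"twist":[0,0,0]},{"offset":[0.24,0,-0.1],"twist":[0,0,0]},{"offset":[0.26,0,-0.1],"twist":[0,0,0]},{"offset":[0.26,0,-0.1],"twist":[0,0,0]},{"offset":[0.26,0,-0.1],"twist":[0,0,0]}]' | head -4
python3 - <<'E'
from h import *
for n in("top","scene"): cv2.imwrite(f"pics/{n}8.png",get_image(n)[...,::-1])
b=cv2.imread("pics/scene8.png")[140:300,230:390];t=cv2.imread("pics/top8.png")[130:270,260:400];cv2.imwrite("pics/v9.png",np.hstack([cv2.resize(t,(400,400),interpolation=cv2.INTER_CUBIC),cv2.resize(b,(400,400),interpolation=cv2.INTER_CUBIC)]))
E
```

```text
t: 55.98
tool_pos: [0.5801, 0.2362, 0.1898]
tool_rot: [2.311, 2.128, -0.002]
contact_force: [0.3, -0.6, -0.2]
```

View pics/v9.png

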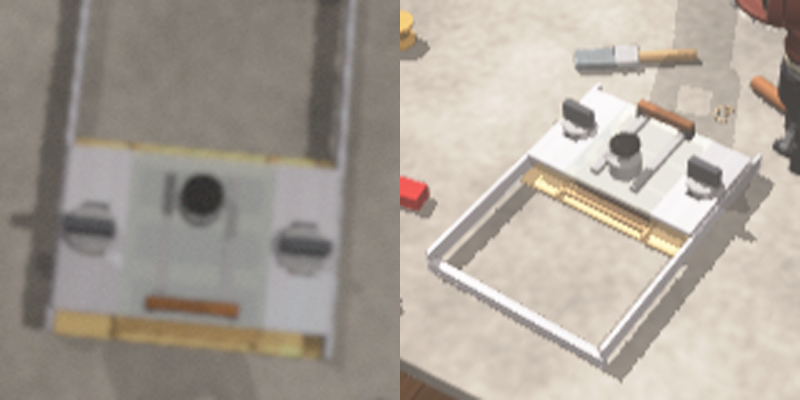

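```bash
python3 -c "
from station import *
print(finish_job())"
```

```text
the job is handed in; nothing more can be done
None
```

I handed the job in at about 56 s; the hand-in gave no verdict. All three blanks are in their bays, and the plate is drawn home over them. Both studs are turned and locked, and the plunger was pressed to its stop and is back up. The blanks were measured in place before the plate closed, but it hides them from the cameras.

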